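# Mute the alarm, pair the pickup covers, arm it again

### The arm

A 6-joint arm with a two-finger parallel gripper is mounted at the origin on the work surface. World frame = base frame: x ahead of the robot, y to its left, z up, the work surface at z = 0. Lengths are in m, angles in degrees, forces in N, time in s.
With the tool pointing down it reaches from about 0.4 to 0.825 m from the base axis. Payload 7 kg.
Tool frame: the origin (TCP) lies midway between the tips of the shut fingers; the grasp point (between the pads) lies 19 mm behind it; z points along the fingers, y is the line along which they close (so a half turn about z gives the same grasp; the last joint's range is limited). The gripper opens to 88 mm and grips with 3 to 60 N. Pads are 19 mm wide; open, the fingers measure 130 mm over their backs; the gripper's body (78 mm by 193 mm) begins 47 mm behind the grasp point.
Start: joints at [-51.962, 20.546, 0.682, 0, -70.136, -16.507], TCP at [0.248, -0.628, 0.227] pointing down, gripper open.
Joint ranges: [-176.03, 176.03], [-82.01, 121.73], [-58.28, 71.71], [-173.87, 95.51], [-174.79, -0.11], [-173.66, 173.66]. Speed limits (degrees/s): [136.94, 136.94, 172.46, 180, 180, 180].

### API

Orientations are given as [roll, pitch, yaw] about the fixed x, y, z axes, in that order (R = Rz(yaw) Ry(pitch) Rx(roll)).
In Python, from plant import r, eyes, workorder gives the robot as it stands.
- The arm moves only by the tool step_arm, never from a script. Its argument "plan" is a list of rows, each a list of 5 numbers: the shift along the tool's x, y, z each as a share of 25 cm, from -1 to 1, then the turn about the tool's z as a share of 60 degrees, from -1 to 1, then the finger opening in mm, from 0 to 87.6. In form: [[x, y, z, turn, jaw], ...]. A call has 1 to 12 rows; each row is the pose to reach, as a shift and turn from the pose commanded when the call began, along the tool's axes at that moment; what a row does not reach only later rows make up. A row lasts 1/12 s, in which the tool goes at most 41.7 mm and 7.16 degrees, less where a joint would pass 70% of its speed; a pose out of reach is approached as far as the arm can. A call with a number of a shift or a turn outside -1 to 1 is refused whole. A call with a gripper value outside its range is refused whole. The fingers move at their own pace and stop on an object; "newtons" is the grip in N (left out, the last holds). Time passes only in rows, so rows that repeat a pose let the fingers close. It gives the time, the measured TCP pose, the force, the opening and the grip force at its end, in the units of the state.
- r.get_state(): the state, without advancing time (a new reading comes with each control period).
- eyes.capture(name): name is "side" or "top" or "wrist"; returns the picture (420x560x3 uint8, red, green, blue); there is no depth.
- eyes.camera_model(name): a dict with "fov_y" (degrees; the focal length in pixels is half the picture's height over the tangent of half this angle, whatever the lens; pixels are square), "cx", "cy" (the principal point, pixels), "world_to_cam" (4x4, takes a point from world to camera coordinates); the wrist camera has in their place "hand_eye" (4x4, takes a point from camera to tool coordinates, whose origin is the TCP and whose axes are the flange's). Camera axes: x right, y up, looking along -z (the intrinsics and any distortion apply to the point x, -y, -z); pixel columns grow to the right and rows downward; lengths in m; the calibration is good to about 2 mm. A picture is of the moment at which its call begins: read the wrist's pose just before it. camera_model takes no time and is no camera call.
- workorder.close_job(): hands the job in; it is judged then, once.
The state is a dict: "time_s": time; "joints": joint angles; "qd": joint speeds; "joint_torque": joint torques, N m; "tcp_pos": TCP position; "eef_rot": TCP orientation; "contact_force": force on the tool from outside, world axes, zero at the start; "moment": the same for the moment, N m; "gripper_width": finger opening in m; "gripper_force": force on a finger pad.
Only numpy, scipy, OpenCV 4.12 (cv2) and the standard library are available. Lean on these libraries where they do the work, as an engineer would, in place of code of your own. Each camera call takes 0.05 s, during which the arm holds its last target. There are 200 camera calls.

### The job

Before putting any cover out, mute the display alarm: slide the yellow child-lock tab fully off the red button and press the button right down for a moment. Then lay each loose pickup cover flat and squarely on the felt pad in front of the fixed sample of the same finish, parallel to it. When all are in place, press the button right down once more to arm the alarm and slide the yellow tab fully back over it, leaving everything else on the counter where it was.

Things in the scene. Friction and masses are not known exactly. Their poses are not given: they have to be found in the camera images.
- board: Fixed maple board on the counter, 190 (x) x 430 (y) mm, 5 mm thick, perhaps a little turned; origin: centre of its underside; x points away from the robot. Four blue felt pads, 56 (x) x 90 (y) mm, flush with its top, centred at x = -50, y = -157.5, -52.5, 52.5, 157.5 mm. A sample cover is fixed behind each at x = +50 mm, same y; which finish is where changes.
- chrome_sample: The silvery chrome sample: a guitar pickup cover fixed to the board, 38 mm (its x) x 70 mm (its y) x 22 mm tall; origin at the centre of its underside, which is 5 mm above the counter. Axes parallel to the board's. The empty felt pad that belongs to it is centred at x = -100 mm, y = 0 in its frame (towards the robot).
- chrome_cover: The loose silvery chrome pickup cover, a solid rounded block of the same shape as its sample: 38 mm (its x) x 70 mm (its y) x 22 mm tall, 50 to 100 g, with six dots on top; origin at the centre of its underside. It lies flat on the counter in any direction. May be absent (None).
- gold_sample: The gold (brass yellow) sample: a guitar pickup cover fixed to the board, 38 mm (its x) x 70 mm (its y) x 22 mm tall; origin at the centre of its underside, which is 5 mm above the counter. Axes parallel to the board's. The empty felt pad that belongs to it is centred at x = -100 mm, y = 0 in its frame (towards the robot).
- gold_cover: The loose gold (brass yellow) pickup cover, a solid rounded block of the same shape as its sample: 38 mm (its x) x 70 mm (its y) x 22 mm tall, 50 to 100 g, with six dots on top; origin at the centre of its underside. It lies flat on the counter in any direction. May be absent (None).
- black_sample: The black with bright dots sample: a guitar pickup cover fixed to the board, 38 mm (its x) x 70 mm (its y) x 22 mm tall; origin at the centre of its underside, which is 5 mm above the counter. Axes parallel to the board's. The empty felt pad that belongs to it is centred at x = -100 mm, y = 0 in its frame (towards the robot).
- black_cover: The loose black with bright dots pickup cover, a solid rounded block of the same shape as its sample: 38 mm (its x) x 70 mm (its y) x 22 mm tall, 50 to 100 g, with six dots on top; origin at the centre of its underside. It lies flat on the counter in any direction. May be absent (None).
- cream_sample: The cream sample: a guitar pickup cover fixed to the board, 38 mm (its x) x 70 mm (its y) x 22 mm tall; origin at the centre of its underside, which is 5 mm above the counter. Axes parallel to the board's. The empty felt pad that belongs to it is centred at x = -100 mm, y = 0 in its frame (towards the robot).
- cream_cover: The loose cream pickup cover, a solid rounded block of the same shape as its sample: 38 mm (its x) x 70 mm (its y) x 22 mm tall, 50 to 100 g, with six dots on top; origin at the centre of its underside. It lies flat on the counter in any direction. May be absent (None).
- alarm: Fixed white alarm unit, 110 (x) x 200 (y) x 40 mm tall, perhaps a little turned; origin: centre of its underside. On top: the red mute button at x = 0, y = -45 mm, under a yellow child-lock tab that slides along y over two low rails (6 mm wide, 62 mm apart, tops 60 mm above the counter). The +y end of the top is clear for the tab.
- tab (a joint): Travel of the yellow child-lock tab in m along the alarm unit's +y: 0 = over the button, hiding and blocking it; 0.070 = end stop, button free. Stays where it is left; about 1.5 N to slide. Its plate is 68 mm (x) x 52 mm (y), its top 66 mm above the counter.
- tab_fin (a point): Top centre of the upright fin on the middle of the tab's plate (moves with the tab), about 94 mm above the counter. The fin is 12 mm thick along the alarm's y, 32 mm wide along its x and 28 mm tall: pinch it from above or push it.
- mute_top (a point): Centre of the top face of the red mute button (28 mm across), 58 mm above the counter when up, 3 mm under the tab's plate.
- mute (a joint): Travel of the mute button in m: 0 = up, 0.006 = fully down (about 5 N); springs back up. The first press mutes the alarm, the next arms it again.
- pearl_pick_a: Mother-of-pearl pick, 36 mm, 5.5 mm thick, lying flat; loose, not part of the job, to be left where it is; origin at the centre of its underside.
- pearl_pick_b: Second mother-of-pearl pick, 36 mm, 5.5 mm thick, lying flat; loose, not part of the job, to be left where it is; origin at the centre of its underside.
- bone_pick: Carved bone pick, 36 mm, 5.5 mm thick, lying flat; loose, not part of the job, to be left where it is; origin at the centre of its underside.
- thumb_pick: Silver thumb pick, about 24 x 46 mm, 20 mm tall; loose, not part of the job, to be left where it is; origin at the centre of its underside.
- tuner: Gold-plated tuning machine, about 76 mm long, 38 mm tall; loose, not part of the job, to be left where it is; origin at the centre of its underside.
- glass_slide: Green glass slide (tube), 30 mm across, 65 mm tall, standing upright; loose, not part of the job, to be left where it is; origin at the centre of its underside.
- polish: Amber bottle of polish, 48 mm across, 140 mm tall, standing upright; loose, not part of the job, to be left where it is; origin at the centre of its underside.
There are look-alikes about, which are no part of the job. Leave any blue or turquoise look-alike of the chrome_cover alone. What is shaped like the black_cover but blue is not meant.

How it is judged:
By the outcome, as a careful person would: the job done as asked, in the order asked, and still so for the second after the job is handed in, with the robot touching nothing.
Of chrome_cover, gold_cover, black_cover, cream_cover only 3 to 4 are there at a start; the rules pass over those that are not, and their reading is None.
At some moment in a run one of chrome_cover, gold_cover, black_cover, cream_cover may be knocked a few centimetres aside while the robot is not near it.
It also fails if it takes over 210 s, if anything falls off the work surface, if the arm or the gripper's body presses on something with over 40 N, if the wrist force passes 120 N, or if a joint passes its speed limit or range.

## Working session

There is one attempt and no reset: what is moved stays moved. The work goes in short steps, Python scripts to look and compute and a tool call to move; the robot and the scene stay as the last step left them, time stands still between calls to the robot, and variables do not carry over. Pictures are saved under pics/ and viewed, at most 14 in all, crops included, and the job is handed in when it is done.

Besides the shell and the picture viewer there is one more tool, called after "Call:" by a JSON object that holds its "name" and its "arguments", one argument or row to a line. step_arm: Moves the arm, as the interface text tells. Its arguments: {"type":"object","properties":{"plan":{"type":"array"},"newtons":{"type":"number"}},"required":["plan"]}

```bash
ls; mkdir -p pics
python3 - <<'E'
from plant import r, eyes, workorder
import cv2,numpy as np
np.set_printoptions(precision=4,suppress=True)
print(r.get_state())
for n in ["top","side","wrist"]:
    im=eyes.capture(n); cv2.imwrite(f"pics/{n}0.png",im[:,:,::-1]); print(n,eyes.camera_model(n))
E
```

```text
pics
{'time_s': 0.0, 'joints': array([-51.9627,  20.5902,   0.6329,  -0.0166, -70.1367, -16.5069]), 'qd': array([-0.0111, -0.1127,  0.0092, -0.113 ,  0.045 ,  0.0509]), 'joint_torque': array([ -0.0002, -58.2729,  29.3061,   6.9971,   0.0071,  -0.0002]), 'tcp_pos': array([ 0.2475, -0.6275,  0.2256]), 'eef_rot': array([ 179.9054,   -0.0117, -158.4752]), 'contact_force': array([-0.0216, -0.6502, -0.4589]), 'moment': array([-0.0261, -0.0454, -0.0271]), 'gripper_force': 0.0, 'gripper_width': 0.08768643938767956}
top {'fov_y': 49.86760448141386, 'cx': 280.63464865891, 'cy': 211.90203805764787, 'world_to_cam': array([[-0.0193, -0.9998, -0.002 ,  0.0319],
       [ 0.9925, -0.0194,  0.1211, -0.527 ],
       [-0.1211,  0.0003,  0.9926, -1.1618],
       [ 0.    ,  0.    ,  0.    ,  1.    ]])}
side {'fov_y': 54.89562361085697, 'cx': 278.1226246758957, 'cy': 211.15103012529707, 'world_to_cam': array([[-0.9132, -0.4069, -0.0218,  0.4769],
       [ 0.1898, -0.4722,  0.8608, -0.154 ],
       [-0.3605,  0.782 ,  0.5084, -1.1072],
       [ 0.    ,  0.    ,  0.    ,  1.    ]])}
wrist {'fov_y': 71.69904045213038, 'cx': 277.2480462837443, 'cy': 209.53021155313192, 'hand_eye': array([[ 0.0002,  0.9685,  0.2488,  0.0671],
       [ 1.    , -0.0004,  0.0006, -0.0006],
       [ 0.0007,  0.2488, -0.9685, -0.1585],
       [ 0.    ,  0.    ,  0.    ,  1.    ]])}
```

View pics/top0.png

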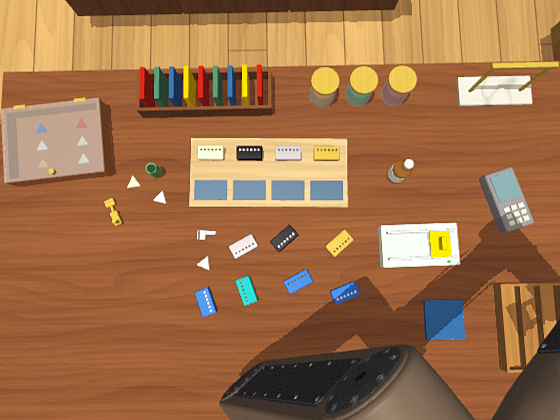

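View pics/side0.png

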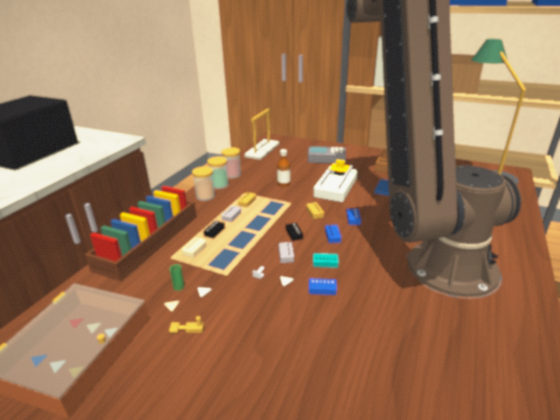

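Top view: board at px (190–347, 138–207) with samples left to right cream, black, chrome, gold. Loose covers are pinkish-white (243,246), black (285,238) and gold (340,242). The alarm is at (420,245) with its tab at (441,243). Blue and turquoise look-alikes lie in the row below. The side view agrees.

```bash
cat > h.py <<'E'
from plant import r, eyes, workorder
import cv2, numpy as np
from scipy.spatial.transform import Rotation as Ro
np.set_printoptions(precision=4,suppress=True)
def cam(n, st=None):
    m=eyes.camera_model(n); f=210/np.tan(np.radians(m["fov_y"]/2))
    if n=="wrist":
        st=st or r.get_state(); T=np.eye(4); T[:3,:3]=Ro.from_euler("xyz",st["eef_rot"],degrees=True).as_matrix(); T[:3,3]=st["tcp_pos"]
        C=T@m["hand_eye"]
    else: C=np.linalg.inv(m["world_to_cam"])
    return f,m["cx"],m["cy"],C
def ray(c,uv,z):
    f,cx,cy,C=c; uv=np.atleast_2d(np.asarray(uv,float))
    d=np.c_[(uv[:,0]-cx)/f,-(uv[:,1]-cy)/f,-np.ones(len(uv))]@C[:3,:3].T
    o=C[:3,3]; return o+d*((z-o[2])/d[:,2])[:,None]
def proj(c,p):
    f,cx,cy,C=c; q=(np.atleast_2d(p)-C[:3,3])@C[:3,:3]
    return np.c_[cx+f*q[:,0]/-q[:,2], cy-f*q[:,1]/-q[:,2]]
def snap(n,name):
    st=r.get_state(); c=cam(n,st); im=eyes.capture(n)
    if name: cv2.imwrite(f"pics/{name}.png",im[:,:,::-1])
    return im,c
def blobs(mask,amin=60):
    cs,_=cv2.findContours(mask.astype(np.uint8),cv2.RETR_EXTERNAL,cv2.CHAIN_APPROX_NONE)
    return [k for k in cs if cv2.contourArea(k)>amin]
def rect(c,k,z):
    p=ray(c,k[:,0,:],z)[:,:2]; (x,y),(w,h),a=cv2.minAreaRect((p*1000).astype(np.float32))
    if w<h: w,h,a=h,w,a+90   # a: direction of long side, deg from world x
    return np.array([x,y,w,h,(a+90)%180-90])
def togo(xyz,yaw=None):
    "shares and turn share from present measured pose to target TCP"
    st=r.get_state(); R=Ro.from_euler("xyz",st["eef_rot"],degrees=True).as_matrix()
    s=R.T@(np.asarray(xyz)-st["tcp_pos"])/0.25
    t=None
    if yaw is not None:
        # tool y-axis direction wanted at 'yaw' (mod 180); tool z down => world angle decreases with turn
        cur=np.degrees(np.arctan2(R[1,1],R[0,1])); t=-(((yaw-cur)+90)%180-90)/60
    print("pos",st["tcp_pos"],"rot",st["eef_rot"],"-> shift share",s,"turn share",t)
E
python3 - <<'E'
from h import *
im=cv2.imread("pics/top0.png")[:,:,::-1]; c=cam("top")
for n,(u,v) in dict(cream_s=(211,150),black_s=(249,150),chrome_s=(288,150),gold_s=(327,150),loose1=(243,243),loose_black=(285,236),gold=(340,240),turq=(246,290)).items():
    print(n,im[v-1:v+2,u-1:u+2].reshape(-1,3).mean(0), ray(c,(u,v),0.022)[0])
hsv=cv2.cvtColor(im,cv2.COLOR_RGB2HSV)
def show(n,m,z,roi):
    M=np.zeros(m.shape,bool);x0,y0,x1,y1=roi;M[y0:y1,x0:x1]=m[y0:y1,x0:x1]
    for k in blobs(M): print(n,rect(c,k,z),k[:,0].mean(0))
H,S,V=[hsv[...,i].astype(int) for i in range(3)]
show("board",(V>150)&(H>10)&(H<25)&(S>40),0.005,(180,130,360,215))
show("pads",(H>95)&(H<120)&(S>80),0.005,(180,170,360,215))
show("white",(S<50)&(V>170),0.022,(220,225,270,270))
show("alarm",((S<50)&(V>180)),0.04,(370,215,470,275))
show("tab",((S>150)&(H>20)&(H<35)&(V>150)),0.066,(420,215,470,275))
show("gold",((S>130)&(H>15)&(H<35)&(V>150)),0.022,(320,225,360,262))
show("black",(V<75),0.022,(265,220,303,256))
E
```

```text
cream_s [212.3333 209.5556 180.    ] [0.7015 0.2071 0.022 ]
black_s [112.4444 108.8889 104.6667] [0.6995 0.1041 0.022 ]
chrome_s [210.4444 200.8889 199.2222] [ 0.6974 -0.0016  0.022 ]
gold_s [216.2222 181.3333  79.4444] [ 0.6953 -0.1073  0.022 ]
loose1 [244.8889 236.     234.3333] [0.4479 0.1227 0.022 ]
loose_black [77.8889 75.2222 73.3333] [0.4643 0.0113 0.022 ]
gold [251.3333 214.      89.8889] [ 0.4508 -0.1339  0.022 ]
turq [ 47.     228.6667 218.1111] [0.3252 0.116  0.022 ]
board [642.5748  50.3827 494.8842 233.9063  88.8561] [267.9583 172.2035]
pads [ 588.4302 -104.3568   84.8562   49.5982   88.8694] [326.5 190. ]
pads [590.5193   1.7206  84.5021  49.607   88.8694] [287.6667 189.8408]
pads [592.6076 107.5835  84.1199  49.6157  88.8741] [248.8351 190.0928]
pads [594.6488 211.2732  85.3076  49.6194  88.8694] [210.6598 189.6907]
white [440.419  123.3657  68.68    38.1036 -61.3247] [242.7313 245.8358]
alarm [ 433.8425 -338.3961  199.0589  110.2729  -89.0422] [419.7339 244.7167]
tab [ 434.5981 -382.6681   63.5255   52.2043   -1.1111] [440.092  243.3103]
gold [ 443.8605 -131.2015   71.3661   39.1181  -49.3328] [339.15   242.8167]
black [459.093   14.0126  67.4483  37.4474 -46.2895] [282.8189 239.4173]
```

Run:
```python
import cv2
im=cv2.imread("pics/top0.png")[130:310,185:470]
cv2.imwrite("pics/crop0.png",cv2.resize(im,None,fx=2.8,fy=2.8,interpolation=cv2.INTER_CUBIC))
```

```text
(no output)
```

View pics/crop0.png

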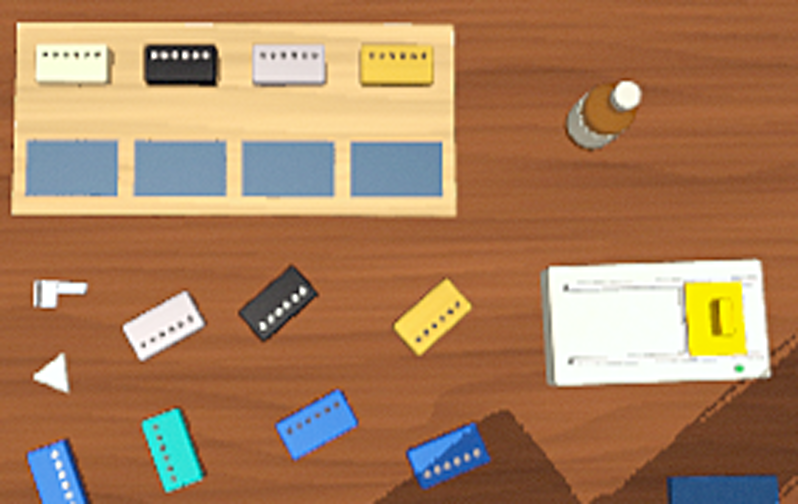

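The loose covers are chrome, black and gold, and cream is absent. The dots on the samples face +x and those on the loose covers face -x, so each needs about a half turn. Next is the tab.

```bash
python3 -c "
from h import *
togo([.4345,-.383,.13],91)"
```

```text
pos [ 0.2476 -0.6276  0.2259] rot [ 179.9294   -0.0076 -158.4734] -> shift share [-1.0546  0.6353  0.3841] turn share 0.34211043350811704
```

Call:
{"name": "step_arm", "arguments": {
  "plan": [
    [-1.0,0.635,0.1,0.342,87],
    [-1.0,0.635,0.1,0.342,87],
    [-1.0,0.635,0.1,0.342,87],
    [-1.0,0.635,0.1,0.342,87],
    [-1.0,0.635,0.1,0.342,87],
    [-1.0,0.635,0.1,0.342,87],
    [-1.0,0.635,0.1,0.342,87],
    [-1.0,0.635,0.1,0.342,87],
    [-1.0,0.635,0.1,0.342,87],
    [-1.0,0.635,0.1,0.342,87]
  ]
}}

```text
time_s: 0.98
tcp_pos: [0.4224, -0.3878, 0.2015]
eef_rot: [180.0, -0.0, -178.9]
contact_force: [0.7, 0.1, -0.0]
gripper_width: 0.087
gripper_force: 0.0
```

```bash
python3 -c "
from h import *
im,c=snap('wrist','w1')
togo([.4345,-.383,.071],91)
H,S,V=[x.astype(int) for x in cv2.split(cv2.cvtColor(im,cv2.COLOR_RGB2HSV))]
for k in blobs((S>150)&(H>20)&(H<35)&(V>120),300): print(rect(c,k,.066),rect(c,k,.094),cv2.boundingRect(k))
print(proj(c,[[.4345,-.383,.066],[.4345,-.383,.094]]))
"
```

```text
pos [ 0.4219 -0.3885  0.2015] rot [ 179.999    -0.0162 -178.9499] -> shift share [-0.0509  0.0211  0.522 ] turn share 0.0008342084854007226
[ 432.4768 -167.4906   58.8422   31.5062  -49.7388] [ 425.1547 -188.665    53.2386   28.5059  -49.7386] (457, 187, 63, 40)
[ 434.5934 -384.642    67.2608   51.0964    1.0741] [ 427.0697 -385.137    60.8555   46.2304    1.0741] (256, 181, 51, 63)
[[282.4548 212.7973]
 [282.9459 220.4154]]
```

View pics/w1.png

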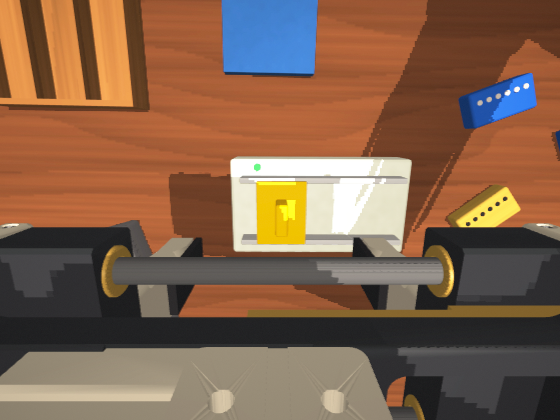

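The wrist view shows the tab at px (281,213), which maps to world (0.4346,-0.3846). That agrees with the top view, so I descend and pinch the fin.

Call:
{"name": "step_arm", "arguments": {
  "plan": [
    [-0.051,0.018,0.16,0,87],
    [-0.051,0.018,0.3,0,70],
    [-0.051,0.018,0.42,0,50],
    [-0.051,0.018,0.5,0,40],
    [-0.051,0.018,0.52,0,40],
    [-0.051,0.018,0.52,0,0],
    [-0.051,0.018,0.52,0,0],
    [-0.051,0.018,0.52,0,0],
    [-0.051,0.018,0.52,0,0],
    [-0.051,0.018,0.52,0,0]
  ],
  "newtons": 20
}}

```text
time_s: 1.87
tcp_pos: [0.4354, -0.3842, 0.073]
eef_rot: [-179.9, 0.1, -179.0]
contact_force: [-0.2, -0.2, 0.1]
gripper_width: 0.0324
gripper_force: 0.0
```

Call:
{"name": "step_arm", "arguments": {
  "plan": [
    [0,0,0,0,0],
    [0,0,0,0,0],
    [0,0,0,0,0],
    [0,0,0,0,0],
    [0,0.06,0,0,0],
    [0,0.12,0,0,0],
    [0,0.18,0,0,0],
    [0,0.24,0,0,0],
    [0,0.28,0,0,0],
    [0,0.286,0,0,0],
    [0,0.286,0,0,0],
    [0,0.286,0,0,0]
  ]
}}

```text
time_s: 2.87
tcp_pos: [0.4337, -0.3145, 0.0719]
eef_rot: [-179.8, 0.0, -178.9]
contact_force: [-1.0, -16.9, -4.0]
gripper_width: 0.0116
gripper_force: 20.0
```

Call:
{"name": "step_arm", "arguments": {
  "plan": [
    [0,-0.006,0,0,40],
    [0,-0.006,0,0,40],
    [0,-0.006,0,0,40],
    [0,-0.006,0,0,40],
    [0,-0.006,-0.14,0,40],
    [0,-0.006,-0.2,0,40],
    [0,-0.14,-0.2,0,0],
    [0,-0.286,-0.2,0,0],
    [0,-0.286,-0.2,0,0],
    [0,-0.286,-0.2,0,0],
    [0,-0.286,-0.2,0,0],
    [0,-0.286,-0.2,0,0]
  ]
}}

```text
time_s: 3.87
tcp_pos: [0.4345, -0.383, 0.1214]
eef_rot: [180.0, -0.0, -179.0]
contact_force: [0.2, 0.2, 0.0]
gripper_width: 0.0056
gripper_force: 0.0
```

```bash
python3 -c "
from h import *
im,c=snap('wrist','w2')
H,S,V=[x.astype(int) for x in cv2.split(cv2.cvtColor(im,cv2.COLOR_RGB2HSV))]
for k in blobs((S>150)&(H>20)&(H<35)&(V>120),300): print('y',rect(c,k,.066),cv2.boundingRect(k))
im,c=snap('top','t2')
H,S,V=[x.astype(int) for x in cv2.split(cv2.cvtColor(im,cv2.COLOR_RGB2HSV))]
for k in blobs((S>150)&((H<5)|(H>172))&(V>100),30): print('r',rect(c,k,.058),cv2.boundingRect(k))
togo([.4345,-.3845,.058],91)
"
```

```text
y [ 431.4176 -183.3594   46.2119   22.1274  -49.8231] (505, 196, 55, 53)
y [ 418.5365 -316.3732   51.7971   36.6209  -89.0825] (332, 182, 72, 48)
r [868.6251 374.1687 107.1722  40.0158   1.0671] (139, 68, 16, 39)
r [869.6495 222.8083 109.3697  26.8106   0.1609] (198, 66, 11, 40)
r [869.3752  72.8768 109.0251  16.0954  -0.8221] (256, 65, 7, 40)
pos [ 0.4347 -0.3829  0.1216] rot [ 179.9919   -0.0054 -178.9288] -> shift share [ 0.0011 -0.0065  0.2545] turn share 0.001186020860693778
```

View pics/w2.png

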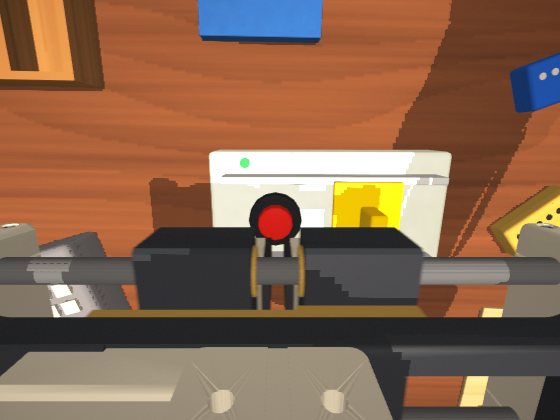

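The button is red at px (275,222) and clear of the tab, with the shut fingertips over it. Pressing now.

Call:
{"name": "step_arm", "arguments": {
  "plan": [
    [0,-0.004,0.14,0,0],
    [0,-0.004,0.24,0,0],
    [0,-0.004,0.265,0,0],
    [0,-0.004,0.284,0,0],
    [0,-0.004,0.284,0,0],
    [0,-0.004,0.284,0,0],
    [0,-0.004,0.284,0,0],
    [0,-0.004,0.284,0,0]
  ]
}}

```text
time_s: 4.63
tcp_pos: [0.4347, -0.3838, 0.0556]
eef_rot: [-179.9, 0.0, -178.8]
contact_force: [-10.5, 15.0, 42.5]
gripper_width: 0.0005
gripper_force: 21.4
```

```bash
python3 -c "
from h import *
im,c=snap('wrist',None)
cv2.imwrite('pics/w3.png',cv2.resize(im[130:270,180:420],None,fx=3,fy=3,interpolation=cv2.INTER_CUBIC)[:,:,::-1])
s=r.get_state();print(s['tcp_pos'],s['contact_force'],s['moment'],s['gripper_width'])
"
```

```text
[ 0.4348 -0.3838  0.0556] [-10.8276  15.3913  42.9091] [ 5.924   4.0336 -0.0202] 0.00043494428490557975
```

View pics/w3.png

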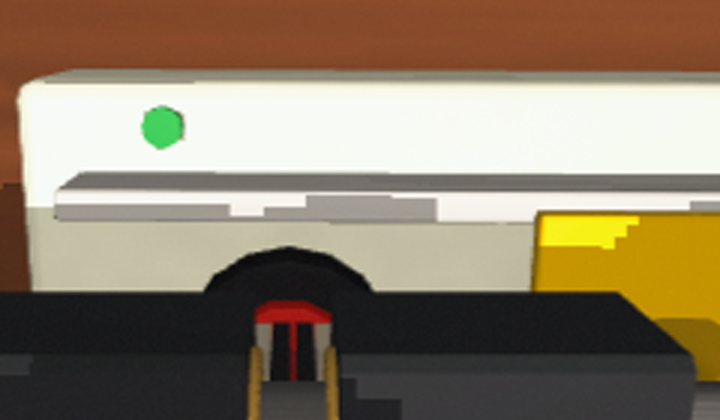

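Call:
{"name": "step_arm", "arguments": {
  "plan": [
    [0,0,-0.018,0,0],
    [0,0,-0.018,0,0],
    [0,0,-0.018,0,0]
  ]
}}

```text
time_s: 4.93
tcp_pos: [0.4351, -0.3841, 0.0565]
eef_rot: [-180.0, 0.1, -178.9]
contact_force: [-1.7, 3.1, 5.2]
gripper_width: 0.0008
gripper_force: 2.3
```

Call:
{"name": "step_arm", "arguments": {
  "plan": [
    [0,0,-0.008,0,0],
    [0,0,-0.008,0,0],
    [0,0,-0.008,0,0]
  ]
}}

```text
time_s: 5.18
tcp_pos: [0.4351, -0.3845, 0.0573]
eef_rot: [-180.0, 0.0, -179.0]
contact_force: [0.1, 3.3, 3.1]
gripper_width: 0.0004
gripper_force: 2.1
```

Call:
{"name": "step_arm", "arguments": {
  "plan": [
    [0,0,-0.008,0,0],
    [0,0,-0.008,0,0],
    [0,0,-0.008,0,0]
  ]
}}

```text
time_s: 5.43
tcp_pos: [0.435, -0.3848, 0.0591]
eef_rot: [-180.0, 0.0, -179.0]
contact_force: [1.0, 1.5, 2.1]
gripper_width: 0.0002
gripper_force: 1.6
```

Call:
{"name": "step_arm", "arguments": {
  "plan": [
    [0,0,-0.008,0,0],
    [0,0,-0.008,0,0],
    [0,0,-0.008,0,0]
  ]
}}

```text
time_s: 5.68
tcp_pos: [0.4348, -0.385, 0.0611]
eef_rot: [-180.0, 0.0, -179.0]
contact_force: [1.9, 0.6, 1.8]
gripper_width: 0.0004
gripper_force: 1.0
```

The force profile shows spring travel of about 6 mm with a hard stop, so the button bottomed and the alarm is muted. The tips reach about 4 mm below the TCP. I lift and remeasure the covers.

Call:
{"name": "step_arm", "arguments": {
  "plan": [
    [0,0,-0.16,0,0],
    [0,0,-0.32,0,40],
    [0,0,-0.42,0,65],
    [0,0,-0.42,0,65]
  ]
}}

```text
time_s: 6.02
tcp_pos: [0.4369, -0.3867, 0.172]
eef_rot: [-179.7, 0.4, -178.9]
contact_force: [1.2, -0.4, 0.9]
gripper_width: 0.0151
gripper_force: 0.0
```

```bash
cat >> h.py <<'E'
def hsv(im): return [x.astype(int) for x in cv2.split(cv2.cvtColor(im,cv2.COLOR_RGB2HSV))]
def covers(n,name,z=0.022,amin=300,ylim=-.3):
    "find loose-colour blobs at plane z in camera n: x,y(mm),long,short,angle"
    im,c=snap(n,name); H,S,V=hsv(im)
    for nm,m in dict(gold=(S>110)&(H>17)&(H<32)&(V>120),black=(V<85)&(S<80),chrome=(S<45)&(V>165)).items():
        for k in blobs(m,amin):
            q=rect(c,k,z)
            if 55<q[2]<85 and 28<q[3]<48 and q[1]>ylim*1000 and 300<q[0]<650: print(n,nm,q,"pix",k[:,0].mean(0).round())
    return im,c
E
python3 -c "
from h import *
covers('top','t3')
togo([.4439,-.1312,.2],41)"
```

```text
top gold [ 443.8808 -131.0458   70.9868   38.7228  -49.961 ] pix [339. 243.]
top black [459.0757  13.9815  67.7817  36.1857 -50.4556] pix [284. 239.]
top chrome [440.4357 123.3353  69.2094  38.1036 -61.3247] pix [243. 246.]
pos [ 0.4358 -0.3857  0.1691] rot [-179.8514    0.2528 -178.9953] -> shift share [-0.0509  1.017  -0.1262] turn share 0.8333999094959517
```

Call:
{"name": "step_arm", "arguments": {
  "plan": [
    [-0.05,1.0,-0.126,0.833,65],
    [-0.05,1.0,-0.126,0.833,65],
    [-0.05,1.0,-0.126,0.833,65],
    [-0.05,1.0,-0.126,0.833,65],
    [-0.05,1.0,-0.126,0.833,65],
    [-0.05,1.0,-0.126,0.833,65],
    [-0.05,1.0,-0.126,0.833,65],
    [-0.05,1.0,-0.126,0.833,65],
    [-0.05,1.0,-0.126,0.833,65],
    [-0.05,1.0,-0.126,0.833,65]
  ]
}}

```text
time_s: 6.9
tcp_pos: [0.4421, -0.1344, 0.1967]
eef_rot: [-179.9, -0.1, 131.3]
contact_force: [-0.2, -0.1, -0.2]
gripper_width: 0.0651
gripper_force: 0.0
```

```bash
python3 -c "
from h import *
im,c=covers('wrist','w4',amin=100)
togo([.4439,-.1312,.008],40.5)"
```

```text
wrist gold [ 444.3521 -132.1211   70.1534   36.8571  -49.3157] pix [280. 192.]
wrist black [458.3532  10.7561  68.435   40.2677 -50.0923] pix [378. 103.]
pos [ 0.4422 -0.1349  0.1967] rot [-179.9197   -0.0591  131.2382] -> shift share [0.0058 0.016  0.7548] turn share 0.012304983181714373
```

View pics/w4.png

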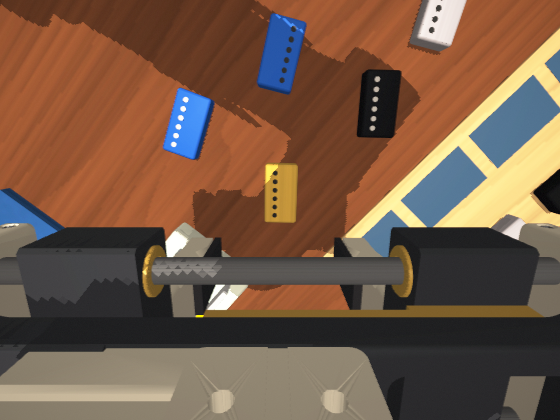

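The wrist view confirms gold at px (280,192), world (444,-132) mm, angle -49.5°. Descending to grasp.

Call:
{"name": "step_arm", "arguments": {
  "plan": [
    [0.007,0.014,0.16,0.01,65],
    [0.007,0.014,0.32,0.01,65],
    [0.007,0.014,0.48,0.01,65],
    [0.007,0.014,0.62,0.01,65],
    [0.007,0.014,0.72,0.01,65],
    [0.007,0.014,0.752,0.01,65],
    [0.007,0.014,0.752,0.01,30],
    [0.007,0.014,0.752,0.01,30],
    [0.007,0.014,0.752,0.01,30],
    [0.007,0.014,0.752,0.01,30],
    [0.007,0.014,0.752,0.01,30],
    [0.007,0.014,0.752,0.01,30]
  ],
  "newtons": 25
}}

```text
time_s: 7.95
tcp_pos: [0.4453, -0.1309, 0.011]
eef_rot: [179.9, 0.1, 130.5]
contact_force: [-2.2, -0.8, 7.5]
gripper_width: 0.0374
gripper_force: 25.0
```

```bash
python3 -c "
from h import *
print(r.get_state()['tcp_pos'],r.get_state()['gripper_force'],r.get_state()['gripper_width'],r.get_state()['joints'])
# board pose: use pads from top pic
im=cv2.imread('pics/top0.png')[:,:,::-1];c=cam('top');H,S,V=hsv(im)
m=(H>95)&(H<120)&(S>80);m[:170]=0;m[215:]=0;m[:,:180]=0;m[:,360:]=0
P=[rect(c,k,.005) for k in blobs(m)];P=np.array(sorted(P,key=lambda q:q[1]));print(P)
a=np.polyfit(P[:,1],P[:,0],1);print('board yaw',-np.degrees(np.arctan(a[0])))
# sample top colour check with samples
togo([.5884,-.1044,.08],None)"
```

```text
[ 0.4453 -0.1309  0.011 ] 25.00493198633194 0.037398580052120795 [   8.0423   16.1484  -40.604     0.027   -33.0894 -147.598 ]
[[ 588.4302 -104.3568   84.8562   49.5982   88.8694]
 [ 590.5193    1.7206   84.5021   49.607    88.8694]
 [ 592.6076  107.5835   84.1199   49.6157   88.8741]
 [ 594.6488  211.2732   85.3076   49.6194   88.8694]]
board yaw -1.1288393423157708
pos [ 0.4453 -0.1309  0.011 ] rot [179.8744   0.0972 130.4667] -> shift share [-0.2914  0.5048 -0.2746] turn share None
```

Grasped (37.4 mm wide, 25 N). I lift, turn by -138° about the tool's z in parts, and move above the pad.

Call:
{"name": "step_arm", "arguments": {
  "plan": [
    [0,0,-0.15,0,30],
    [0,0,-0.3,0,30],
    [-0.1,0.2,-0.4,-0.12,30],
    [-0.29,0.5,-0.4,-1.0,30],
    [-0.29,0.5,-0.4,-1.0,30],
    [-0.29,0.5,-0.4,-1.0,30],
    [-0.29,0.5,-0.4,-1.0,30],
    [-0.29,0.5,-0.4,-1.0,30],
    [-0.29,0.5,-0.4,-1.0,30],
    [-0.29,0.5,-0.4,-1.0,30],
    [-0.29,0.5,-0.4,-1.0,30],
    [-0.29,0.5,-0.4,-1.0,30]
  ]
}}

```text
time_s: 8.95
tcp_pos: [0.5864, -0.1049, 0.11]
eef_rot: [180.0, 0.0, -169.4]
contact_force: [-0.6, -0.1, -1.1]
gripper_width: 0.0379
gripper_force: 25.0
```

Call:
{"name": "step_arm", "arguments": {
  "plan": [
    [0,0,0,-1.0,30],
    [0,0,0,-1.0,30],
    [0,0,0,-1.0,30],
    [0,0,0,-1.0,30],
    [0,0,0,-1.0,30],
    [0,0,0,-1.0,30],
    [0,0,0,-1.0,30],
    [0,0,0,-1.0,30],
    [0,0,0,-1.0,30],
    [0,0,0,-1.0,30]
  ]
}}

```text
time_s: 9.78
tcp_pos: [0.5864, -0.1049, 0.11]
eef_rot: [-180.0, 0.0, -109.6]
contact_force: [0.5, 0.3, -0.6]
gripper_width: 0.0379
gripper_force: 25.0
```

```bash
python3 -c "
from h import *
st=r.get_state();print(st['joints'])
im,c=snap('wrist','w5')
togo([.5884,-.1044,.08],178.9)
H,S,V=hsv(im)
for k in blobs((H>95)&(H<120)&(S>80)&(V>60),400): print(rect(c,k,.005),cv2.boundingRect(k))
covers('top',None)
"
```

```text
[  8.6314  18.8516 -18.3178  -0.0069 -52.801  -28.1814]
pos [ 0.5864 -0.105   0.1099] rot [-179.9785    0.0165 -109.7302] -> shift share [-0.0049 -0.0068  0.1197] turn share -0.31050371329050963
[358.45   -31.3555  58.1337  43.22    84.0037] (511, 170, 49, 57)
[ 588.5787 -132.6307   55.0166   33.59     -2.3747] (231, 156, 69, 47)
[ 335.417  -150.1918   57.8639   22.2345   84.0037] (531, 19, 29, 76)
```

View pics/w5.png

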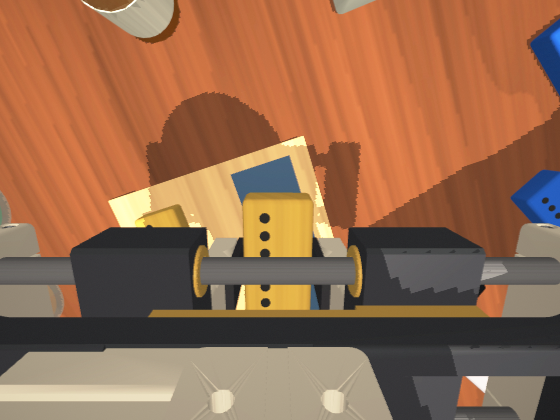

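Gold is held squarely at px (277,250), with the pad below it and the gold sample at the left, on the dots' side. I finish the turn.

Call:
{"name": "step_arm", "arguments": {
  "plan": [
    [-0.005,-0.007,0,-0.31,30],
    [-0.005,-0.007,0,-0.31,30],
    [-0.005,-0.007,0,-0.31,30],
    [-0.005,-0.007,0,-0.31,30],
    [-0.005,-0.007,0,-0.31,30]
  ]
}}

```text
time_s: 10.3
tcp_pos: [0.5885, -0.1044, 0.1096]
eef_rot: [-180.0, 0.0, -91.2]
contact_force: [-0.6, -0.2, -1.0]
gripper_width: 0.0377
gripper_force: 25.0
```

```bash
python3 -c "
from h import *
im,c=snap('wrist','w6')
H,S,V=hsv(im)
for k in blobs((H>95)&(H<120)&(S>80)&(V>60),400): print(rect(c,k,.005),cv2.boundingRect(k))
st=r.get_state()
for k in blobs((S>110)&(H>17)&(H<32)&(V>120)&(np.arange(560)>230)[None]&(np.arange(560)<335)[None]&(np.arange(420)<240)[:,None],300): 
    print('gold',rect(c,k,st['tcp_pos'][2]+.011),cv2.boundingRect(k)); p=k[:,0]; 
    for v in range(160,240,15): print(v,p[p[:,1]==v][:,0])
togo([.5884,-.1044,.0165],178.9)
covers('top','t6')
"
```

```text
[ 588.5154 -135.3635   54.2379   28.268    -0.6869] (246, 161, 61, 32)
gold [ 609.2713 -142.5484   46.8643    4.2783   86.5179] (231, 148, 9, 90)
160 [231 233 232]
175 [231 235]
190 [231 234]
205 [231 237]
220 [231 238]
235 [231 238]
gold [ 586.0229 -141.783    48.434    40.2242   88.7844] (242, 147, 77, 93)
160 [257 258 259 260 261 262 263 264 265 266 267 268 269 270 271 272 273 274
 275 277 278 279 280 281 282 283 285 286 288 289 290 291 292 293 294 295
 296 297 298 299 300 301 302 303 304 305 306 307 308 316]
175 [309 315]
190 [308 316]
205 [242 316]
220 [243 318]
235 [243 259 270 312]
pos [ 0.5884 -0.1044  0.1096] rot [-179.9996    0.0027  -91.2205] -> shift share [-0.0002  0.0001  0.3725] turn share -0.0020079085866910873
```

The wrist view of the pad gives centre x 588.5 and outer edge y -149.5, so centre y is -104.5. The pose is right, so I lower.

Call:
{"name": "step_arm", "arguments": {
  "plan": [
    [0,0,0.12,0,30],
    [0,0,0.24,0,30],
    [0,0,0.32,0,30],
    [0,0,0.35,0,30],
    [0,0,0.365,0,30],
    [0,0,0.37,0,30],
    [0,0,0.37,0,30],
    [0,0,0.37,0,30]
  ]
}}

```text
time_s: 11.07
tcp_pos: [0.5896, -0.1044, 0.0184]
eef_rot: [-179.9, 0.0, -91.0]
contact_force: [0.2, 0.1, -0.1]
gripper_width: 0.0379
gripper_force: 25.0
```

Call:
{"name": "step_arm", "arguments": {
  "plan": [
    [0,0.003,0.006,0,30],
    [0,0.003,0.01,0,30],
    [0,0.003,0.01,0,30],
    [0,0.003,0.01,0,30]
  ]
}}

```text
time_s: 11.4
tcp_pos: [0.5885, -0.1043, 0.0161]
eef_rot: [-179.9, 0.0, -91.0]
contact_force: [-1.1, 0.5, 7.0]
gripper_width: 0.0375
gripper_force: 25.0
```

Call:
{"name": "step_arm", "arguments": {
  "plan": [
    [0,0,0,0,58],
    [0,0,0,0,58],
    [0,0,0,0,58],
    [0,0,-0.02,0,58],
    [0,0,-0.12,0,58],
    [0,0,-0.28,0,58],
    [0,0,-0.44,0.12,58],
    [0,0,-0.6,0.24,58],
    [0,0,-0.72,0.4,58],
    [0,0,-0.72,0.5,58],
    [0,0,-0.72,0.6,65],
    [0,0,-0.72,0.7,65]
  ]
}}

```text
time_s: 12.4
tcp_pos: [0.5879, -0.1044, 0.1959]
eef_rot: [-179.9, 0.1, -133.3]
contact_force: [-0.1, -0.1, -0.0]
gripper_width: 0.0637
gripper_force: 0.0
```

```bash
python3 -c "
from h import *
print(r.get_state()['joints'])
covers('top','t7')
togo([.459,.0125,.19],40)"
```

```text
[  8.6623  14.4488 -12.1281  -0.01   -63.3129 -52.0008]
pos [ 0.5876 -0.1044  0.1953] rot [-179.9774    0.0476 -133.7404] -> shift share [0.0177 0.6951 0.0211] turn share -1.3956739908807425
```

Call:
{"name": "step_arm", "arguments": {
  "plan": [
    [0.018,0.695,0,1.0,65],
    [0.018,0.695,0,1.0,65],
    [0.018,0.695,0,1.0,65],
    [0.018,0.695,0,1.0,65],
    [0.018,0.695,0,1.0,65],
    [0.018,0.695,0,1.0,65],
    [0.018,0.695,0,1.0,65],
    [0.018,0.695,0,1.0,65],
    [0.018,0.695,0,1.0,65]
  ]
}}

```text
time_s: 13.2
tcp_pos: [0.4574, 0.0109, 0.195]
eef_rot: [180.0, 0.0, 166.8]
contact_force: [-0.2, -0.0, 0.2]
gripper_width: 0.0652
gripper_force: 0.0
```

Call:
{"name": "step_arm", "arguments": {
  "plan": [
    [0,0,0,0.6,65],
    [0,0,0,0.6,65],
    [0,0,0,0.6,65],
    [0,0,0,0.6,65],
    [0,0,0,0.6,65],
    [0,0,0,0.6,65],
    [0,0,0,0.6,65]
  ]
}}

```text
time_s: 13.78
tcp_pos: [0.4575, 0.0106, 0.1947]
eef_rot: [-180.0, 0.0, 131.3]
contact_force: [-0.2, 0.6, -0.4]
gripper_width: 0.0647
gripper_force: 0.0
```

```bash
python3 -c "
from h import *
im,c=covers('wrist','w8',amin=100)
covers('top','t8')
H,S,V=hsv(im)
togo([.459,.0125,.012],40)"
```

```text
wrist black [459.8648  14.051   68.6775  35.6711 -49.2041] pix [281. 192.]
wrist chrome [442.0229 121.6275  67.8546  35.348  -61.8458] pix [336. 107.]
top gold [ 606.7136 -132.8568   72.6231   38.1984   88.8681] pix [338. 182.]
pos [0.4575 0.0106 0.1946] rot [-179.9979   -0.0015  131.3142] -> shift share [0.0015 0.0095 0.7304] turn share 0.0219031420177636
```

View pics/w8.png

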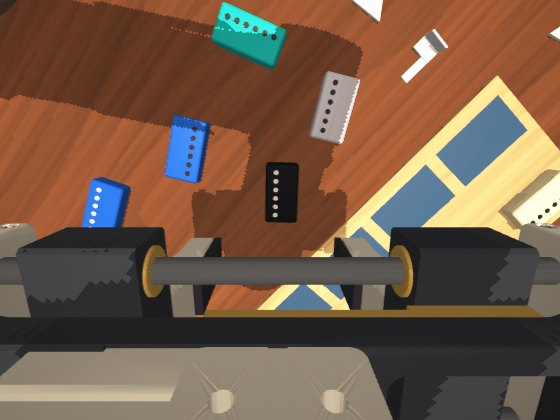

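Black is at px (281,192), world about (459.7, 13.8) mm. The placed gold has been knocked to about (607,-133), and I'll mend that later. Grasping black now.

Call:
{"name": "step_arm", "arguments": {
  "plan": [
    [0.003,0.014,0.16,0.015,65],
    [0.003,0.014,0.32,0.015,65],
    [0.003,0.014,0.48,0.015,65],
    [0.003,0.014,0.62,0.015,65],
    [0.003,0.014,0.71,0.015,65],
    [0.003,0.014,0.736,0.015,65],
    [0.003,0.014,0.736,0.015,30],
    [0.003,0.014,0.736,0.015,30],
    [0.003,0.014,0.736,0.015,30],
    [0.003,0.014,0.736,0.015,30],
    [0.003,0.014,0.736,0.015,30],
    [0.003,0.014,0.736,0.015,30]
  ]
}}

```text
time_s: 14.88
tcp_pos: [0.4607, 0.014, 0.012]
eef_rot: [179.8, 0.0, 130.2]
contact_force: [-1.3, 1.5, 8.7]
gripper_width: 0.0377
gripper_force: 25.0
```

```bash
python3 -c "
from h import *
st=r.get_state();print(st['tcp_pos'],st['contact_force'])
# black pad: second from left in image (largest-but-one y)
togo([.5926,.107,.1],178.9)"
```

```text
[0.4607 0.014  0.012 ] [-1.2576  1.4857  8.7413]
pos [0.4607 0.014  0.012 ] rot [179.8416   0.0492 130.1661] -> shift share [-0.0564  0.644  -0.3503] turn share 0.6877707085500266
```

Call:
{"name": "step_arm", "arguments": {
  "plan": [
    [0,0,-0.15,0,30],
    [0,0,-0.3,0,30],
    [-0.02,0.15,-0.4,-0.12,30],
    [-0.055,0.64,-0.4,-1.0,30],
    [-0.055,0.64,-0.4,-1.0,30],
    [-0.055,0.64,-0.4,-1.0,30],
    [-0.055,0.64,-0.4,-1.0,30],
    [-0.055,0.64,-0.4,-1.0,30],
    [-0.055,0.64,-0.4,-1.0,30],
    [-0.055,0.64,-0.4,-1.0,30],
    [-0.055,0.64,-0.4,-1.0,30],
    [-0.055,0.64,-0.4,-1.0,30]
  ]
}}

```text
time_s: 15.88
tcp_pos: [0.5908, 0.1062, 0.1111]
eef_rot: [180.0, 0.0, -169.7]
contact_force: [0.5, -0.1, -0.3]
gripper_width: 0.0377
gripper_force: 25.0
```

Call:
{"name": "step_arm", "arguments": {
  "plan": [
    [0,0,0,-1.0,30],
    [0,0,0,-1.0,30],
    [0,0,0,-1.0,30],
    [0,0,0,-1.0,30],
    [0,0,0,-1.0,30],
    [0,0,0,-1.0,30],
    [0,0,0,-1.0,30],
    [0,0,0,-1.0,30],
    [0,0,0,-1.0,30],
    [0,0,0,-1.0,30]
  ]
}}

```text
time_s: 16.72
tcp_pos: [0.5908, 0.1061, 0.111]
eef_rot: [-180.0, 0.0, -109.9]
contact_force: [0.5, -0.2, -1.2]
gripper_width: 0.0375
gripper_force: 25.0
```

```bash
cat >> h.py <<'E'
def pads(name):
    im,c=snap('wrist',name); H,S,V=hsv(im)
    for k in blobs((H>95)&(H<120)&(S>80)&(V>50),200):
        q=rect(c,k,.005)
        if 540<q[0]<650:
            p=ray(c,k[:,0],.005); print('pad',q,cv2.boundingRect(k),'y range',p[:,1].min(),p[:,1].max())
    return im,c
E
python3 -c "
from h import *
pads('w9')
togo([.5926,.1055,.1],178.9)"
```

```text
pad [593.7393  78.178   54.717   34.9627  -1.6315] (230, 155, 69, 53) y range 0.059966643057124784 0.09642456225516996
pad [591.7668   0.0434  89.464   54.6011  88.3694] (185, 30, 95, 127) y range -0.045166219642947175 0.04519800604908202
pad [589.9356 -72.2135  54.5422  23.8799  -1.8395] (165, 0, 75, 33) y range -0.08501784674172026 -0.0598050651272458
pos [0.5909 0.1062 0.1109] rot [-179.9834    0.0241 -110.0362] -> shift share [ 0.0001 -0.0074  0.0438] turn share -0.31560373741499365
```

Call:
{"name": "step_arm", "arguments": {
  "plan": [
    [0,-0.007,0,-0.315,30],
    [0,-0.007,0,-0.315,30],
    [0,-0.007,0,-0.315,30],
    [0,-0.007,0,-0.315,30],
    [0,-0.007,0,-0.315,30]
  ]
}}

```text
time_s: 17.18
tcp_pos: [0.5925, 0.1055, 0.1107]
eef_rot: [-180.0, 0.0, -91.3]
contact_force: [0.2, 1.2, -1.0]
gripper_width: 0.0378
gripper_force: 25.0
```

```bash
python3 -c "
from h import *
pads('w10')
togo([.5926,.1055,.0185],178.9)"
```

```text
pad [593.593   75.0191  54.443   29.3035  -0.331 ] (245, 161, 61, 33) y range 0.060212414286729674 0.08951338751717919
pad [591.8107  -0.0448  88.5085  54.6814  88.6445] (242, 30, 67, 113) y range -0.044825288825531384 0.044723477101493075
pad [590.4514 -62.985   54.1447   4.8563  -1.2523] (241, 0, 69, 8) y range -0.06600094935760051 -0.05996572111632921
pos [0.5925 0.1055 0.1107] rot [-179.9959    0.0043  -91.2468] -> shift share [ 0.0002 -0.0005  0.3688] turn share -0.0024466089322127496
```

Call:
{"name": "step_arm", "arguments": {
  "plan": [
    [0,0,0.12,0,30],
    [0,0,0.24,0,30],
    [0,0.001,0.32,0,30],
    [0,0.001,0.355,0,30],
    [0,0.001,0.37,0,30],
    [0,0.001,0.38,0,30],
    [0,0.001,0.38,0,30],
    [0,0.001,0.38,0,30]
  ]
}}

```text
time_s: 17.9
tcp_pos: [0.5932, 0.106, 0.0171]
eef_rot: [-179.9, 0.0, -91.0]
contact_force: [-0.5, 0.0, 1.1]
gripper_width: 0.038
gripper_force: 25.0
```

Call:
{"name": "step_arm", "arguments": {
  "plan": [
    [0,0,0,0,30],
    [0,0,0.002,0,58],
    [0,0,0.002,0,58],
    [0,0,0.002,0,58],
    [0,0,-0.02,0,58],
    [0,0,-0.12,0,58],
    [0,0,-0.28,0,58],
    [0,0,-0.44,0.12,58],
    [0,0,-0.6,0.24,58],
    [0,0,-0.72,0.4,58],
    [0,0,-0.72,0.5,58],
    [0,0,-0.72,0.6,65]
  ]
}}

```text
time_s: 18.9
tcp_pos: [0.5935, 0.1061, 0.1989]
eef_rot: [-179.9, 0.3, -127.1]
contact_force: [-0.2, 0.1, -0.2]
gripper_width: 0.0609
gripper_force: 0.0
```

```bash
python3 -c "
from h import *
covers('top','t11')
covers('wrist','w11',amin=100)
togo([.4413,.1225,.19],28.4)"
```

```text
top gold [ 606.689  -134.0911   70.1539   38.1985   88.8678] pix [338. 182.]
wrist black [592.6832 105.0298  70.1538  37.9392  89.2373] pix [277. 193.]
pos [0.5922 0.1056 0.1964] rot [-179.9798    0.0648 -126.9231] -> shift share [0.3087 0.5233 0.0252] turn share -1.088719534449463
```

View pics/t11.png

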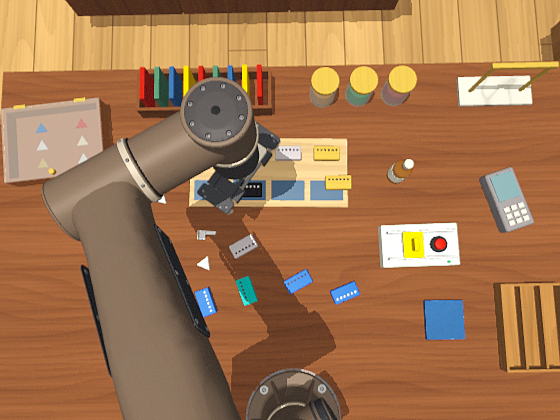

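Top view: black is on its pad. Gold is still parallel but shifted, at px (338,182). Chrome is at (243,246). Going to chrome.

Call:
{"name": "step_arm", "arguments": {
  "plan": [
    [0.309,0.523,0,1.0,65],
    [0.309,0.523,0,1.0,65],
    [0.309,0.523,0,1.0,65],
    [0.309,0.523,0,1.0,65],
    [0.309,0.523,0,1.0,65],
    [0.309,0.523,0,1.0,65],
    [0.309,0.523,0,1.0,65],
    [0.309,0.523,0,1.0,65],
    [0.309,0.523,0,1.0,65]
  ]
}}

```text
time_s: 19.75
tcp_pos: [0.441, 0.1219, 0.1955]
eef_rot: [-180.0, -0.0, 173.1]
contact_force: [-0.5, -0.0, 0.4]
gripper_width: 0.0651
gripper_force: 0.0
```

Call:
{"name": "step_arm", "arguments": {
  "plan": [
    [0,0,0,0.91,65],
    [0,0,0,0.91,65],
    [0,0,0,0.91,65],
    [0,0,0,0.91,65],
    [0,0,0,0.91,65],
    [0,0,0,0.91,65],
    [0,0,0,0.91,65],
    [0,0,0,0.91,65],
    [0,0,0,0.91,65]
  ]
}}

```text
time_s: 20.5
tcp_pos: [0.4671, 0.0736, 0.1885]
eef_rot: [179.4, -5.0, 122.4]
contact_force: [-0.1, -0.5, -0.2]
gripper_width: 0.0649
gripper_force: 0.0
```

```bash
python3 -c "
from h import *
im,c=snap('wrist','w12')
print(r.get_state()['joints'])
H,S,V=hsv(im); 
for u,v in proj(c,[[.4413,.1225,.022]]).round().astype(int): print(u,v,im[v-8:v+9:4,u],[H[v,u],S[v,u],V[v,u]])
for k in blobs((S<60)&(V>120),200): 
    q=rect(c,k,.022)
    if 50<q[2]<90 and 25<q[3]<50: print(q,cv2.boundingRect(k))
togo([.4413,.1225,.012],28.4)"
```

```text
[  28.3802    4.1524  -23.7977   -5.6213  -61.9723 -173.3836]
280 159 [[185 173 170]
 [184 172 170]
 [183 170 168]
 [183 171 167]
 [181 170 167]] [np.int64(4), np.int64(21), np.int64(183)]
[753.9605 209.1099  59.7315  39.2795  17.5753] (519, 224, 41, 38)
[700.8943 212.178   59.8206  37.0299  88.447 ] (481, 185, 57, 51)
[442.0252 120.6375  69.4231  37.2366 -61.9431] (262, 128, 37, 65)
pos [0.4672 0.0726 0.1883] rot [179.4632  -4.935  122.3799] -> shift share [0.1625 0.0127 0.7221] turn share 0.06556265590379695
```

The last joint's range blocked that turn. I'll use the grasp half a turn the other way.

Call:
{"name": "step_arm", "arguments": {
  "plan": [
    [0,0,0,-1.0,65],
    [0,0,0,-1.0,65],
    [0,0,0,-1.0,65],
    [0,0,0,-1.0,65],
    [0,0,0,-1.0,65],
    [0,0,0,-1.0,65],
    [0,0,0,-1.0,65],
    [0,0,0,-1.0,65],
    [0,0,0,-1.0,65],
    [0,0,0,-1.0,65],
    [0,0,0,-1.0,65]
  ]
}}

```text
time_s: 21.47
tcp_pos: [0.4664, 0.0748, 0.1889]
eef_rot: [175.4, -2.0, -177.5]
contact_force: [0.3, 0.2, 0.7]
gripper_width: 0.065
gripper_force: 0.0
```

Call:
{"name": "step_arm", "arguments": {
  "plan": [
    [0,0,0,-1.0,65],
    [0,0,0,-1.0,65],
    [0,0,0,-1.0,65],
    [0,0,0,-1.0,65],
    [0,0,0,-1.0,65],
    [0,0,0,-1.0,65],
    [0,0,0,-1.0,65],
    [0,0,0,-1.0,65],
    [0,0,0,-1.0,65],
    [0,0,0,-1.0,65]
  ]
}}

```text
time_s: 22.3
tcp_pos: [0.4666, 0.0747, 0.189]
eef_rot: [176.0, 3.0, -117.6]
contact_force: [0.7, 0.4, -0.0]
gripper_width: 0.0651
gripper_force: 0.0
```

```bash
python3 -c "
from h import *
togo([.4415,.122,.19],28.3);print(r.get_state()['joints'])"
```

```text
pos [0.4666 0.0747 0.189 ] rot [ 176.0145    2.9921 -117.6257] -> shift share [-0.121   0.176   0.0146] turn share -0.9286228252397706
[ 28.6463   4.0473 -23.8095  -5.6371 -61.9874 -53.5254]
```

Call:
{"name": "step_arm", "arguments": {
  "plan": [
    [-0.12,0.175,0,-0.9,65],
    [-0.12,0.175,0,-0.9,65],
    [-0.12,0.175,0,-0.9,65],
    [-0.12,0.175,0,-0.9,65],
    [-0.12,0.175,0,-0.9,65],
    [-0.12,0.175,0,-0.9,65],
    [-0.12,0.175,0,-0.9,65],
    [-0.12,0.175,0,-0.9,65],
    [-0.12,0.175,0,-0.9,65],
    [-0.12,0.175,0,-0.9,65]
  ]
}}

```text
time_s: 23.13
tcp_pos: [0.4419, 0.1214, 0.1936]
eef_rot: [-179.9, 5.0, -63.9]
contact_force: [-0.2, 0.3, 0.1]
gripper_width: 0.0648
gripper_force: 0.0
```

```bash
python3 -c "
from h import *
togo([.4415,.122,.19],28.3);print(r.get_state()['joints'])
R=Ro.from_euler('xyz',r.get_state()['eef_rot'],degrees=True).as_matrix();print(R[:,2])"; ls -la; python3 -c "
from plant import r;print([x for x in dir(r) if x[0]!='_'])"
```

```text
pos [0.4419 0.1214 0.1936] rot [-179.9445    4.9934  -63.8613] -> shift share [-0.0014  0.0003  0.0147] turn share -0.03610261540342587
[ 35.6036   2.0115 -25.3746  -5.5776 -61.8491  -6.867 ]
[-0.0375  0.0786 -0.9962]
total 16
drwxr-xr-x  3 agent agent 4096 Nov 30 21:40 .
drwxr-xr-x 23 root  root  4096 Nov 30 21:39 ..
-rw-r--r--  1 agent agent 2744 Nov 30 21:45 h.py
drwxr-xr-x  2 agent agent 4096 Nov 30 21:46 pics
['Unreachable', 'get_state']
```

The earlier limit hit left the tool tilted by 5° (j4 = -5.6). I'll undo it by nudging against the opposite limit of joint 6, up high and away from everything.

Call:
{"name": "step_arm", "arguments": {
  "plan": [
    [0,0,-0.2,-1.0,65],
    [0,0,-0.2,-1.0,65],
    [0,0,-0.2,-1.0,65],
    [0,0,-0.2,-1.0,65],
    [0,0,-0.2,-1.0,65],
    [0,0,-0.2,-1.0,65],
    [0,0,-0.2,-1.0,65],
    [0,0,-0.2,-1.0,65],
    [0,0,-0.2,-1.0,65],
    [0,0,-0.2,-1.0,65]
  ]
}}

```text
time_s: 23.97
tcp_pos: [0.4438, 0.1175, 0.2434]
eef_rot: [-175.6, 2.4, -3.6]
contact_force: [-1.1, -0.2, -0.3]
gripper_width: 0.0651
gripper_force: 0.0
```

Call:
{"name": "step_arm", "arguments": {
  "plan": [
    [0,0,0,-1.0,65],
    [0,0,0,-1.0,65],
    [0,0,0,-1.0,65],
    [0,0,0,-1.0,65],
    [0,0,0,-1.0,65],
    [0,0,0,-1.0,65],
    [0,0,0,-1.0,65],
    [0,0,0,-1.0,65],
    [0,0,0,-1.0,65],
    [0,0,0,-1.0,65]
  ]
}}

```text
time_s: 24.8
tcp_pos: [0.4438, 0.1175, 0.2434]
eef_rot: [-175.7, -2.6, 56.1]
contact_force: [-0.4, -0.1, -0.7]
gripper_width: 0.0649
gripper_force: 0.0
```

Call:
{"name": "step_arm", "arguments": {
  "plan": [
    [0,0,0,-1.0,65],
    [0,0,0,-1.0,65],
    [0,0,0,-1.0,65],
    [0,0,0,-1.0,65],
    [0,0,0,-1.0,65],
    [0,0,0,-1.0,65],
    [0,0,0,-1.0,65],
    [0,0,0,-1.0,65],
    [0,0,0,-1.0,65],
    [0,0,0,-1.0,65]
  ]
}}

```text
time_s: 25.63
tcp_pos: [0.4438, 0.1174, 0.2434]
eef_rot: [179.9, -5.0, 116.2]
contact_force: [0.8, 0.3, -0.3]
gripper_width: 0.0651
gripper_force: 0.0
```

```bash
python3 -c "
from h import *
s=r.get_state();print(s['joints'],s['tcp_pos'],s['eef_rot'])"
```

```text
[ 35.02    -0.1969 -20.8863  -5.2971 -68.5639 173.0767] [0.4438 0.1174 0.2434] [179.938   -4.9986 116.1945]
```

Call:
{"name": "step_arm", "arguments": {
  "plan": [
    [0,0,0,-0.1,65],
    [0,0,0,-0.1,65],
    [0,0,0,-0.1,65]
  ]
}}

```text
time_s: 25.88
tcp_pos: [0.4322, 0.1318, 0.2448]
eef_rot: [179.3, -3.5, 121.0]
contact_force: [0.3, -0.5, 0.7]
gripper_width: 0.0649
gripper_force: 0.0
```

Call:
{"name": "step_arm", "arguments": {
  "plan": [
    [0,0,0,-0.1,65],
    [0,0,0,-0.1,65],
    [0,0,0,-0.1,65]
  ]
}}

```text
time_s: 26.13
tcp_pos: [0.4198, 0.1451, 0.2453]
eef_rot: [178.8, -1.8, 125.9]
contact_force: [-0.1, -0.2, -0.6]
gripper_width: 0.0648
gripper_force: 0.0
```

```bash
python3 -c "
from h import *
s=r.get_state();print(s['joints'],s['tcp_pos'],s['eef_rot'])"
```

```text
[ 43.0813  -3.1028 -24.7193  -1.808  -66.9537 173.4438] [0.4198 0.1451 0.2453] [178.7811  -1.8319 125.8575]
```

Call:
{"name": "step_arm", "arguments": {
  "plan": [
    [0,0,0,-0.105,65],
    [0,0,0,-0.105,65],
    [0,0,0,-0.105,65]
  ]
}}

```text
time_s: 26.38
tcp_pos: [0.406, 0.1577, 0.2452]
eef_rot: [178.4, -0.1, 131.0]
contact_force: [1.0, 0.1, 0.1]
gripper_width: 0.0648
gripper_force: 0.0
```

```bash
python3 -c "
from h import *
s=r.get_state();print(s['joints'],s['tcp_pos'],s['eef_rot']);R=Ro.from_euler('xyz',s['eef_rot'],degrees=True).as_matrix();print(R[:,2])
togo([.4415,.122,.24],28.3)"
```

```text
[ 47.4296  -4.6476 -26.8935   0.0754 -66.1851 173.5131] [0.406  0.1577 0.2452] [178.4332  -0.1079 130.9737]
[ 0.0194  0.0194 -0.9996]
pos [0.406  0.1577 0.2452] rot [178.4332  -0.1079 130.9737] -> shift share [-0.2012  0.013   0.021 ] turn share 0.2111786739331637
```

Call:
{"name": "step_arm", "arguments": {
  "plan": [
    [0,-0.1,0.1,0.2,65],
    [0,-0.2,0.2,0.2,65],
    [0,-0.3,0.3,0.2,65],
    [0,-0.4,0.36,0.2,65],
    [0,-0.4,0.36,0.2,65]
  ]
}}

```text
time_s: 26.8
tcp_pos: [0.328, 0.0889, 0.1489]
eef_rot: [178.9, -0.4, 118.7]
contact_force: [-0.4, -0.4, -0.3]
gripper_width: 0.0652
gripper_force: 0.0
```

```bash
python3 -c "
from h import *
s=r.get_state();print(s['joints'],s['tcp_pos'],s['eef_rot']);R=Ro.from_euler('xyz',s['eef_rot'],degrees=True).as_matrix();print(R[:,2])"
```

```text
[ 49.5379 -10.4042 -45.0628   0.0145 -54.1667 159.1916] [0.328  0.0889 0.1489] [178.8977  -0.4061 118.7417]
[ 0.0135  0.0155 -0.9998]
```

Call:
{"name": "step_arm", "arguments": {
  "plan": [
    [-0.03,-0.1,0.02,0,65],
    [-0.07,-0.19,0.04,0,65],
    [-0.09,-0.24,0.04,0,65],
    [-0.09,-0.24,0.04,0,65]
  ]
}}

```text
time_s: 27.13
tcp_pos: [0.2897, 0.0429, 0.1404]
eef_rot: [178.5, -0.4, 118.8]
contact_force: [0.8, -0.2, 0.2]
gripper_width: 0.0648
gripper_force: 0.0
```

```bash
python3 -c "
from h import *
s=r.get_state();print(s['joints'],s['tcp_pos'],s['eef_rot']);R=Ro.from_euler('xyz',s['eef_rot'],degrees=True).as_matrix();print(R[:,2])"
```

```text
[ 49.4986 -17.0036 -50.5376   0.1173 -54.9382 159.2501] [0.2897 0.0429 0.1404] [178.5367  -0.4498 118.8205]
[ 0.0186  0.0192 -0.9996]
```

Call:
{"name": "step_arm", "arguments": {
  "plan": [
    [-0.04,-0.1,0.02,0,65],
    [-0.06,-0.17,0.04,0,65],
    [-0.06,-0.17,0.04,0,65],
    [-0.06,-0.17,0.04,0,65]
  ]
}}

```text
time_s: 27.47
tcp_pos: [0.262, 0.0116, 0.13]
eef_rot: [178.4, -0.4, 118.9]
contact_force: [-0.4, 0.3, 0.5]
gripper_width: 0.0652
gripper_force: 0.0
```

```bash
python3 -c "
from h import *
s=r.get_state();print(s['joints'],s['tcp_pos'],s['eef_rot']);R=Ro.from_euler('xyz',s['eef_rot'],degrees=True).as_matrix();print(R[:,2])"
```

```text
[ 49.8622 -21.867  -54.4639   0.1925 -55.7548 158.9574] [0.262  0.0116 0.13  ] [178.4036  -0.4404 118.9317]
[ 0.0207  0.0202 -0.9996]
```

Call:
{"name": "step_arm", "arguments": {
  "plan": [
    [-0.02,-0.05,0.1,0,65],
    [-0.03,-0.08,0.2,0,65],
    [-0.03,-0.08,0.24,0,65],
    [-0.03,-0.08,0.24,0,65]
  ]
}}

```text
time_s: 27.8
tcp_pos: [0.2622, -0.0042, 0.0803]
eef_rot: [179.4, -1.4, 118.9]
contact_force: [-0.9, -0.6, 0.1]
gripper_width: 0.0652
gripper_force: 0.0
```

```bash
python3 -c "
from h import *
s=r.get_state();print(s['joints'],s['tcp_pos'],s['eef_rot']);R=Ro.from_euler('xyz',s['eef_rot'],degrees=True).as_matrix();print(R[:,2])"
```

```text
[ 43.6304 -14.6681 -58.0761  -1.6384 -45.6606 166.4436] [ 0.2622 -0.0042  0.0803] [179.385   -1.3726 118.9458]
[-0.0022  0.0262 -0.9997]
```

Call:
{"name": "step_arm", "arguments": {
  "plan": [
    [-0.02,-0.06,0,0,65],
    [-0.02,-0.08,0,0,65],
    [-0.02,-0.08,0,0,65]
  ]
}}

```text
time_s: 28.05
tcp_pos: [0.2509, -0.0191, 0.0856]
eef_rot: [179.4, -1.8, 119.0]
contact_force: [-0.5, 0.3, -0.1]
gripper_width: 0.065
gripper_force: 0.0
```

```bash
python3 -c "
from h import *
s=r.get_state();print(s['joints'],s['tcp_pos'],s['eef_rot']);R=Ro.from_euler('xyz',s['eef_rot'],degrees=True).as_matrix();print(R[:,2])"
```

```text
[ 41.66   -16.9447 -58.1502  -2.1699 -47.8883 168.7631] [ 0.2509 -0.0191  0.0856] [179.4493  -1.7737 118.9892]
[-0.0066  0.0317 -0.9995]
```

Joint 6 at its + limit shifts the tilt towards (j1 - 90°). The tilt now points to azimuth 102°, so I repeat the nudge at j1 of about 12°, near (0.45,-0.10).

Call:
{"name": "step_arm", "arguments": {
  "plan": [
    [0,0.05,-0.15,0.1,65],
    [-0.13,0.15,-0.3,0.22,65],
    [-0.3,0.27,-0.458,0.34,65],
    [-0.42,0.37,-0.458,0.45,65],
    [-0.55,0.45,-0.458,0.5,65],
    [-0.669,0.539,-0.458,0.5,65],
    [-0.669,0.539,-0.458,0.5,65],
    [-0.669,0.539,-0.458,0.5,65],
    [-0.669,0.539,-0.458,0.5,65]
  ]
}}

```text
time_s: 28.8
tcp_pos: [0.4516, -0.1035, 0.195]
eef_rot: [-179.5, -1.8, 89.0]
contact_force: [-1.1, 0.5, 0.2]
gripper_width: 0.0652
gripper_force: 0.0
```

```bash
cat >> h.py <<'E'
def tilt():
    s=r.get_state();print(s['joints'],s['tcp_pos'],s['eef_rot']);t=Ro.from_euler('xyz',s['eef_rot'],degrees=True).as_matrix()[:,2]
    print('tilt',t,'az',np.degrees(np.arctan2(t[1],t[0])),'deg',np.degrees(np.hypot(t[0],t[1])))
E
python3 -c "
from h import *
tilt()"
```

```text
[  9.9154   2.2733 -26.1993  -2.0625 -61.7074 170.0308] [ 0.4516 -0.1035  0.195 ] [-179.4934   -1.7517   88.9579]
tilt [-0.0083  0.0307 -0.9995] az 105.09159850819773 deg 1.823153690983388
```

Call:
{"name": "step_arm", "arguments": {
  "plan": [
    [0,0,0,-0.1,65],
    [0,0,0,-0.16,65],
    [0,0,0,-0.16,65],
    [0,0,0,-0.16,65]
  ]
}}

```text
time_s: 29.13
tcp_pos: [0.4457, -0.085, 0.196]
eef_rot: [179.9, -0.1, 97.6]
contact_force: [0.0, -0.8, -0.1]
gripper_width: 0.0649
gripper_force: 0.0
```

```bash
python3 -c "
from h import *
tilt()"
```

```text
[ 14.0981   0.5946 -28.5691  -0.1385 -60.7286 173.5407] [ 0.4457 -0.085   0.196 ] [179.9066  -0.1323  97.5712]
tilt [ 0.0013  0.0025 -1.    ] az 62.3667657549814 deg 0.16192647022872722
```

Tilt is now 0.16°. On to chrome with joint 6 on the other branch.

Call:
{"name": "step_arm", "arguments": {
  "plan": [
    [0.82,0.093,0,1.0,65],
    [0.82,0.093,0,1.0,65],
    [0.82,0.093,0,1.0,65],
    [0.82,0.093,0,1.0,65],
    [0.82,0.093,0,1.0,65],
    [0.82,0.093,0,1.0,65],
    [0.82,0.093,0,1.0,65],
    [0.82,0.093,0,1.0,65],
    [0.82,0.093,0,1.0,65],
    [0.82,0.093,0,1.0,65]
  ]
}}

```text
time_s: 29.97
tcp_pos: [0.4424, 0.1207, 0.1962]
eef_rot: [-179.9, -0.1, 37.1]
contact_force: [1.0, -0.2, 0.2]
gripper_width: 0.0649
gripper_force: 0.0
```

Call:
{"name": "step_arm", "arguments": {
  "plan": [
    [0,0,0,1.0,65],
    [0,0,0,1.0,65],
    [0,0,0,1.0,65],
    [0,0,0,1.0,65],
    [0,0,0,1.0,65],
    [0,0,0,1.0,65],
    [0,0,0,1.0,65],
    [0,0,0,1.0,65],
    [0,0,0,1.0,65],
    [0,0,0,1.0,65]
  ]
}}

```text
time_s: 30.8
tcp_pos: [0.4425, 0.1201, 0.1961]
eef_rot: [-179.9, 0.0, -22.5]
contact_force: [-0.8, 0.5, 0.1]
gripper_width: 0.0649
gripper_force: 0.0
```

Call:
{"name": "step_arm", "arguments": {
  "plan": [
    [0,0,0,0.65,65],
    [0,0,0,0.65,65],
    [0,0,0,0.65,65],
    [0,0,0,0.65,65],
    [0,0,0,0.65,65],
    [0,0,0,0.65,65],
    [0,0,0,0.65,65],
    [0,0,0,0.65,65]
  ]
}}

```text
time_s: 31.47
tcp_pos: [0.4426, 0.1202, 0.196]
eef_rot: [-179.9, 0.1, -61.2]
contact_force: [-0.2, -0.2, 0.3]
gripper_width: 0.0654
gripper_force: 0.0
```

```bash
python3 -c "
from h import *
tilt()
im,c=snap('wrist','w13')
H,S,V=hsv(im)
for k in blobs((S<60)&(V>115),200): 
    q=rect(c,k,.022)
    if 50<q[2]<90 and 25<q[3]<50: print(q,cv2.boundingRect(k))
covers('top','t13')
togo([.442,.121,.012],28.2)"
```

```text
[ 39.8357   1.0936 -28.0748  -0.1015 -60.7277 -11.0328] [0.4426 0.1202 0.196 ] [-179.915     0.1069  -61.2466]
tilt [ 0.0004  0.0023 -1.    ] az 80.24494641024748 deg 0.13655532092916803
[132.6395  13.9475  64.4722  40.8064  13.8564] (519, 224, 41, 38)
[441.3632 120.8452  68.2108  36.3404 -61.988 ] (262, 166, 32, 58)
[699.6937 209.5304  68.1291  35.7469  88.9521] (15, 121, 49, 67)
top gold [ 606.7136 -132.8568   72.6231   38.1984   88.8681] pix [338. 182.]
top black [591.0293 107.9833  64.6984  35.3402  88.8734] pix [248. 189.]
pos [0.4425 0.1202 0.1959] rot [-179.9263    0.1028  -61.3093] -> shift share [-0.0025  0.0013  0.7357] turn share 0.008176146657043167
```

View pics/w13.png

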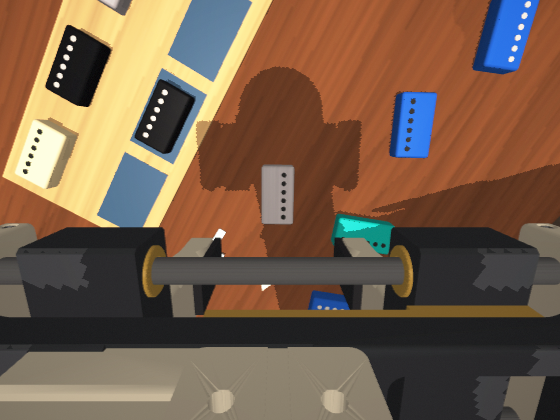

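Chrome is at px (278,194), world (441.7,120.9) mm. Turquoise (360,232) and the thumb pick (222,235) are just clear, so I use a narrower opening.

Call:
{"name": "step_arm", "arguments": {
  "plan": [
    [-0.001,0.002,0.16,0.008,58],
    [-0.001,0.002,0.32,0.008,56],
    [-0.001,0.002,0.48,0.008,56],
    [-0.001,0.002,0.62,0.008,56],
    [-0.001,0.002,0.71,0.008,56],
    [-0.001,0.002,0.738,0.008,56],
    [-0.001,0.002,0.738,0.008,56],
    [-0.001,0.002,0.738,0.008,30],
    [-0.001,0.002,0.738,0.008,30],
    [-0.001,0.002,0.738,0.008,30],
    [-0.001,0.002,0.738,0.008,30],
    [-0.001,0.002,0.738,0.008,30]
  ]
}}

```text
time_s: 32.57
tcp_pos: [0.4429, 0.1213, 0.0128]
eef_rot: [-179.8, 0.1, -62.0]
contact_force: [-1.6, 1.3, 7.8]
gripper_width: 0.0379
gripper_force: 25.0
```

```bash
python3 -c "
from h import *
tilt()
togo([.5911,.0003,.11],-1.1)"
```

```text
[ 39.9366  15.561  -41.0951  -0.1318 -33.0945 -11.7849] [0.4429 0.1213 0.0128] [-179.7708    0.1219  -61.9583]
tilt [ 0.0025  0.0038 -1.    ] az 56.03459899213311 deg 0.2596210810354349
pos [0.4429 0.1213 0.0128] rot [-179.7708    0.1219  -61.9583] -> shift share [ 0.705  -0.2971 -0.3892] turn share 0.48568728620162743
```

Call:
{"name": "step_arm", "arguments": {
  "plan": [
    [0,0,-0.15,0,30],
    [0,0,-0.3,0,30],
    [0.12,-0.05,-0.4,-0.12,30],
    [0.705,-0.297,-0.4,-1.0,30],
    [0.705,-0.297,-0.4,-1.0,30],
    [0.705,-0.297,-0.4,-1.0,30],
    [0.705,-0.297,-0.4,-1.0,30],
    [0.705,-0.297,-0.4,-1.0,30],
    [0.705,-0.297,-0.4,-1.0,30],
    [0.705,-0.297,-0.4,-1.0,30],
    [0.705,-0.297,-0.4,-1.0,30],
    [0.705,-0.297,-0.4,-1.0,30]
  ]
}}

```text
time_s: 33.57
tcp_pos: [0.5903, -0.0006, 0.1115]
eef_rot: [-179.9, -0.0, -1.7]
contact_force: [-0.0, -0.0, -1.0]
gripper_width: 0.038
gripper_force: 25.0
```

Call:
{"name": "step_arm", "arguments": {
  "plan": [
    [0,0,0,-1.0,30],
    [0,0,0,-1.0,30],
    [0,0,0,-1.0,30],
    [0,0,0,-1.0,30],
    [0,0,0,-1.0,30],
    [0,0,0,-1.0,30],
    [0,0,0,-1.0,30],
    [0,0,0,-1.0,30],
    [0,0,0,-1.0,30],
    [0,0,0,-1.0,30]
  ]
}}

```text
time_s: 34.4
tcp_pos: [0.5902, -0.0002, 0.1116]
eef_rot: [-180.0, -0.1, 57.9]
contact_force: [0.5, -0.0, -0.6]
gripper_width: 0.0374
gripper_force: 25.0
```

```bash
python3 -c "
from h import *
tilt()
togo([.5911,.0003,.0195],-1.1)"
```

```text
[ 18.8688  18.2808 -18.8748  -0.1386 -52.7621 129.1605] [ 0.5902 -0.0002  0.1116] [-179.9663   -0.1335   57.9456]
tilt [ 0.0007  0.0023 -1.    ] az 72.13382988201045 deg 0.13768240197670006
pos [ 0.5902 -0.0002  0.1116] rot [-179.9663   -0.1335   57.9456] -> shift share [0.0027 0.0021 0.3685] turn share -0.5159058808654872
```

Call:
{"name": "step_arm", "arguments": {
  "plan": [
    [0.003,0.002,0,-0.515,30],
    [0.003,0.002,0,-0.515,30],
    [0.003,0.002,0,-0.515,30],
    [0.003,0.002,0,-0.515,30],
    [0.003,0.002,0,-0.515,30],
    [0.003,0.002,0,-0.515,30],
    [0.003,0.002,0,-0.515,30]
  ]
}}

```text
time_s: 34.98
tcp_pos: [0.5911, 0.0001, 0.1114]
eef_rot: [180.0, -0.1, 88.6]
contact_force: [-0.6, -0.1, -1.5]
gripper_width: 0.038
gripper_force: 25.0
```

```bash
python3 -c "
from h import *
tilt()
pads('w14')
togo([.5911,.0003,.0175],-1.1)"
```

```text
[ 18.8683  18.3773 -18.764   -0.137  -52.7895 159.843 ] [0.5911 0.0001 0.1114] [179.9727  -0.1264  88.6285]
tilt [ 0.0005  0.0022 -1.    ] az 76.42809058173815 deg 0.12931519121574933
pad [592.1848  28.7092  54.5879  31.2305  -1.8505] (248, 160, 61, 35) y range 0.012249637067439686 0.04473417300397453
pad [593.9754 105.4123  89.2967  54.6037  88.6388] (245, 28, 65, 114) y range 0.06013758409402049 0.15040668034928548
pad [595.6498 167.7609  54.2943   4.1756  -1.3489] (244, 0, 69, 7) y range 0.16503460456025848 0.17048395608213446
pos [0.5912 0.0001 0.1113] rot [179.9761  -0.1254  88.6634] -> shift share [-0.0001 -0.0004  0.3753] turn share -0.003944211786822886
```

Call:
{"name": "step_arm", "arguments": {
  "plan": [
    [0,0,0.12,0,30],
    [0,0,0.24,0,30],
    [0,0,0.32,0,30],
    [0,0,0.355,0,30],
    [0,0,0.37,0,30],
    [0,0,0.382,0,30],
    [0,0,0.382,0,30],
    [0,0,0.382,0,30]
  ]
}}

```text
time_s: 35.7
tcp_pos: [0.5904, -0.0001, 0.0176]
eef_rot: [-179.9, -0.1, 88.8]
contact_force: [-8.0, -0.3, 11.5]
gripper_width: 0.0375
gripper_force: 25.0
```

Call:
{"name": "step_arm", "arguments": {
  "plan": [
    [0,0,0,0,58],
    [0,0,0,0,58],
    [0,0,0,0,58],
    [0,0,-0.02,0,58],
    [0,0,-0.12,0,58],
    [0,0,-0.28,0,58],
    [0,0,-0.44,0.12,58],
    [0,0,-0.6,0.24,58],
    [0,0,-0.72,0.4,58],
    [0,0,-0.72,0.6,58],
    [0,0,-0.72,0.8,65],
    [0,0,-0.72,1.0,65]
  ]
}}

```text
time_s: 36.7
tcp_pos: [0.5915, -0.0, 0.1972]
eef_rot: [-180.0, -0.2, 45.6]
contact_force: [0.0, -0.1, 0.2]
gripper_width: 0.0641
gripper_force: 0.0
```

```bash
python3 -c "
from h import *
tilt()
covers('wrist','w15',z=.027,amin=100)
covers('top','t15',z=.027)
togo([.606,-.133,.2],178.9)"
```

```text
[ 18.8449  13.8597 -12.7032  -0.1223 -63.2583 116.7657] [ 0.5915 -0.      0.1972] [-179.9829   -0.2089   45.5557]
tilt [ 0.0023  0.0028 -1.    ] az 50.23858941178606 deg 0.20959524485932185
wrist black [595.6485 104.3397  69.6105  36.3236  87.7991] pix [212. 124.]
pos [ 0.5912 -0.0001  0.1963] rot [-179.9504   -0.1349   45.7855] -> shift share [-0.3397  0.4129 -0.0159] turn share -0.718573075596267
```

Call:
{"name": "step_arm", "arguments": {
  "plan": [
    [-0.34,0.413,0,1.0,65],
    [-0.34,0.413,0,1.0,65],
    [-0.34,0.413,0,1.0,65],
    [-0.34,0.413,0,1.0,65],
    [-0.34,0.413,0,1.0,65],
    [-0.34,0.413,0,1.0,65],
    [-0.34,0.413,0,1.0,65],
    [-0.34,0.413,0,1.0,65],
    [-0.34,0.413,0,1.0,65],
    [-0.34,0.413,0,1.0,65]
  ]
}}

```text
time_s: 37.63
tcp_pos: [0.6062, -0.1331, 0.1954]
eef_rot: [-179.9, 0.0, -13.9]
contact_force: [0.3, 0.6, -0.1]
gripper_width: 0.0651
gripper_force: 0.0
```

Call:
{"name": "step_arm", "arguments": {
  "plan": [
    [0,0,0,1.0,65],
    [0,0,0,1.0,65],
    [0,0,0,1.0,65],
    [0,0,0,1.0,65],
    [0,0,0,1.0,65],
    [0,0,0,1.0,65],
    [0,0,0,1.0,65],
    [0,0,0,1.0,65],
    [0,0,0,1.0,65],
    [0,0,0,1.0,65]
  ]
}}

```text
time_s: 38.47
tcp_pos: [0.6062, -0.133, 0.1954]
eef_rot: [-180.0, 0.1, -73.9]
contact_force: [-0.1, 0.6, 0.0]
gripper_width: 0.0655
gripper_force: 0.0
```

Call:
{"name": "step_arm", "arguments": {
  "plan": [
    [0,0,0,0.28,58],
    [0,0,0,0.28,58],
    [0,0,0,0.28,58],
    [0,0,0,0.28,58],
    [0,0,0,0.28,58]
  ]
}}

```text
time_s: 38.88
tcp_pos: [0.6062, -0.133, 0.1953]
eef_rot: [-180.0, 0.1, -90.5]
contact_force: [-0.4, 0.6, 0.1]
gripper_width: 0.0579
gripper_force: 0.0
```

```bash
python3 -c "
from h import *
tilt()
im,c=snap('wrist','w16');H,S,V=hsv(im)
print(proj(c,[[.606,-.133,.027]]))
for k in blobs((S>110)&(H>17)&(H<32)&(V>90),200):
    q=rect(c,k,.027)
    if q[2]<120: print(q,cv2.boundingRect(k))
covers('top','t16',z=.027)
togo([.606,-.133,.0175],178.9)"
```

```text
[  5.5513  16.7062  -9.021   -0.1254 -64.2572  -6.0281] [ 0.6062 -0.133   0.1953] [-179.9964    0.114   -90.5313]
tilt [ 0.0001  0.002  -1.    ] az 87.65983854756483 deg 0.11405068463196155
[[277.3052 195.4002]]
[468.815  -36.3456  69.1865  23.2773 -81.8988] (379, 246, 21, 51)
[744.9964 -38.8262  69.376   24.3718  80.8817] (155, 246, 22, 51)
[ 903.2949 -100.2596   62.5675   30.5357  -31.4143] (0, 208, 51, 37)
[ 688.8192 -105.4955   81.4947   46.2397   85.0359] (187, 185, 40, 66)
[ 607.7716 -137.2218   69.8622   37.2674   89.799 ] (259, 161, 34, 61)
[ 893.4807 -194.1864   84.337    31.1648   76.0512] (0, 100, 30, 78)
[ 411.6462 -313.2413   79.3029   26.1506   -0.5225] (431, 0, 84, 31)
pos [ 0.6062 -0.133   0.1953] rot [-179.998     0.1152  -90.6291] -> shift share [0.0014 0.0008 0.7113] turn share 0.007848384334017074
```

View pics/w16.png

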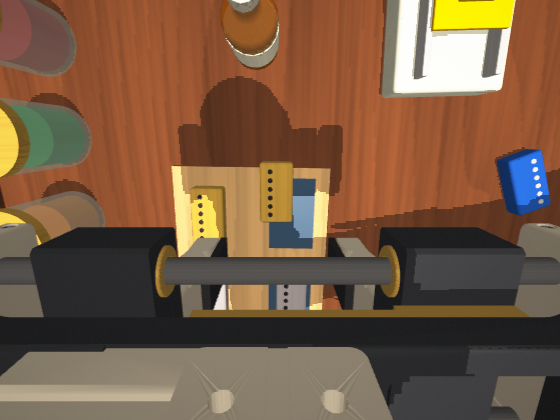

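Gold is at px (276,191), world about (607,-136.5) mm. It lies flat, overhangs the board end slightly, and its dots face the sample. I regrasp it.

Call:
{"name": "step_arm", "arguments": {
  "plan": [
    [0.014,-0.004,0.16,0.008,54],
    [0.014,-0.004,0.32,0.008,54],
    [0.014,-0.004,0.48,0.008,54],
    [0.014,-0.004,0.62,0.008,54],
    [0.014,-0.004,0.69,0.008,54],
    [0.014,-0.004,0.712,0.008,54],
    [0.014,-0.004,0.712,0.008,54],
    [0.014,-0.004,0.712,0.008,30],
    [0.014,-0.004,0.712,0.008,30],
    [0.014,-0.004,0.712,0.008,30],
    [0.014,-0.004,0.712,0.008,30],
    [0.014,-0.004,0.712,0.008,30]
  ]
}}

```text
time_s: 39.98
tcp_pos: [0.6084, -0.1361, 0.0192]
eef_rot: [-179.8, 0.1, -91.3]
contact_force: [-1.0, 1.0, 6.6]
gripper_width: 0.0377
gripper_force: 25.0
```

```bash
python3 -c "
from h import *
tilt()
togo([.589,-.1045,.05],178.9)"
```

```text
[  5.2451  27.0874 -19.5101  -0.1413 -43.2072  -6.4473] [ 0.6084 -0.1361  0.0192] [-179.8169    0.1184  -91.3048]
tilt [ 0.0032  0.002  -1.    ] az 31.578794941416696 deg 0.21807332559994527
pos [ 0.6084 -0.1361  0.0192] rot [-179.8169    0.1184  -91.3048] -> shift share [-0.1249  0.0802 -0.1231] turn share -0.0034201519763006633
```

Call:
{"name": "step_arm", "arguments": {
  "plan": [
    [0,0,-0.15,0,30],
    [-0.06,0.04,-0.3,0,30],
    [-0.125,0.08,-0.37,0,30],
    [-0.125,0.08,-0.37,0,30],
    [-0.125,0.08,-0.37,0,30]
  ]
}}

```text
time_s: 40.4
tcp_pos: [0.5885, -0.1039, 0.1121]
eef_rot: [-179.8, 0.2, -91.3]
contact_force: [-1.1, -0.4, -1.8]
gripper_width: 0.0371
gripper_force: 25.0
```

```bash
python3 -c "
from h import *
tilt()
im,c=pads('w17');st=r.get_state();z=st['tcp_pos'][2]+.008
cv2.imwrite('pics/w17c.png',cv2.resize(im[120:260,180:380],None,fx=3.5,fy=3.5)[:,:,::-1])
old=cv2.imread('pics/w6.png')[:,:,::-1]
for n,i in (('w6',old),('w17',im)):
    print(n,[tuple(i[v,272]) for v in range(140,164,2)])
for v in range(142,160,2): print(v,ray(c,(280,v),z)[0][:2]-st['tcp_pos'][:2])
togo([.589,-.1045,.025],178.9)"
```

```text
[  8.6278  18.7834 -18.0278  -0.1508 -52.9309  -9.8088] [ 0.5885 -0.1039  0.1121] [-179.7664    0.1629  -91.2712]
tilt [ 0.0041  0.0028 -1.    ] az 33.61962765245994 deg 0.2847481265348466
pad [ 588.1646 -134.3831   54.3239   29.4276   -1.2406] (248, 160, 60, 33) y range -0.14966525044919265 -0.119118774812721
w6 [(np.uint8(126), np.uint8(73), np.uint8(45)), (np.uint8(126), np.uint8(72), np.uint8(45)), (np.uint8(126), np.uint8(72), np.uint8(44)), (np.uint8(142), np.uint8(95), np.uint8(61)), (np.uint8(236), np.uint8(191), np.uint8(119)), (np.uint8(236), np.uint8(191), np.uint8(119)), (np.uint8(237), np.uint8(192), np.uint8(119)), (np.uint8(236), np.uint8(191), np.uint8(119)), (np.uint8(236), np.uint8(191), np.uint8(119)), (np.uint8(236), np.uint8(191), np.uint8(120)), (np.uint8(237), np.uint8(192), np.uint8(120)), (np.uint8(72), np.uint8(98), np.uint8(121))]
w17 [(np.uint8(125), np.uint8(72), np.uint8(46)), (np.uint8(125), np.uint8(71), np.uint8(44)), (np.uint8(125), np.uint8(72), np.uint8(45)), (np.uint8(238), np.uint8(193), np.uint8(121)), (np.uint8(239), np.uint8(195), np.uint8(122)), (np.uint8(239), np.uint8(195), np.uint8(123)), (np.uint8(239), np.uint8(195), np.uint8(123)), (np.uint8(239), np.uint8(195), np.uint8(122)), (np.uint8(239), np.uint8(195), np.uint8(123)), (np.uint8(239), np.uint8(195), np.uint8(123)), (np.uint8(80), np.uint8(100), np.uint8(121)), (np.uint8(71), np.uint8(97), np.uint8(121))]
142 [-0.0024 -0.0635]
144 [-0.0024 -0.0625]
146 [-0.0024 -0.0615]
148 [-0.0024 -0.0605]
150 [-0.0023 -0.0595]
152 [-0.0023 -0.0585]
154 [-0.0023 -0.0575]
156 [-0.0023 -0.0564]
158 [-0.0023 -0.0554]
pos [ 0.5879 -0.1043  0.1107] rot [-179.9037    0.1466  -91.3072] -> shift share [ 0.0014 -0.0036  0.3428] turn share -0.0034570437236880027
```

View pics/w17c.png

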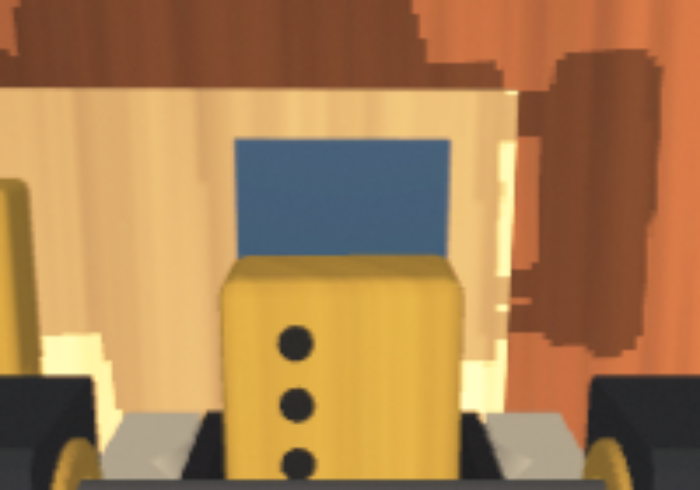

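```bash
python3 -c "
from h import *
c=cam('wrist');st=r.get_state();z=st['tcp_pos'][2]
print('base end',(ray(c,(278,193.1),z-.0142)[0]-st['tcp_pos'])*1000)
print('top end',(ray(c,(278,197.5),z+.007)[0]-st['tcp_pos'])*1000)
w=cv2.imread('pics/w6.png');W=cv2.imread('pics/w17.png')
for i in (w,W): print([tuple(map(int,i[v,280])) for v in range(186,204)])"
```

```text
base end [ -1.3424 -33.3111 -14.2   ]
top end [ -1.367  -35.1592   7.    ]
[(118, 95, 70), (118, 95, 71), (118, 95, 71), (118, 95, 71), (118, 95, 69), (119, 96, 70), (103, 102, 89), (52, 118, 154), (52, 124, 162), (53, 125, 162), (54, 126, 165), (52, 127, 164), (54, 128, 166), (58, 141, 185), (64, 154, 204), (68, 165, 215), (67, 167, 218), (69, 168, 220)]
[(119, 96, 72), (118, 94, 69), (117, 94, 68), (118, 95, 68), (118, 95, 69), (118, 96, 70), (102, 102, 90), (51, 116, 151), (51, 122, 160), (53, 126, 162), (53, 126, 164), (54, 127, 166), (55, 127, 166), (60, 141, 184), (63, 155, 203), (67, 164, 216), (66, 166, 218), (68, 167, 219)]
```

Call:
{"name": "step_arm", "arguments": {
  "plan": [
    [0.001,-0.003,0.12,0,30],
    [0.001,-0.003,0.24,0,30],
    [0.001,-0.001,0.32,0,30],
    [0.001,0,0.35,0,30],
    [0.001,0,0.365,0,30],
    [0.001,0,0.37,0,30],
    [0.001,0,0.37,0,30],
    [0.001,0,0.37,0,30]
  ]
}}

```text
time_s: 41.12
tcp_pos: [0.5852, -0.1056, 0.0179]
eef_rot: [179.7, 0.1, -91.4]
contact_force: [-9.3, 1.2, 15.7]
gripper_width: 0.0376
gripper_force: 25.0
```

Call:
{"name": "step_arm", "arguments": {
  "plan": [
    [0,0,-0.02,0,30],
    [0,-0.006,-0.02,0,30],
    [0,-0.006,-0.016,0,30],
    [0,-0.006,-0.016,0,30],
    [0,-0.006,-0.016,0,30]
  ]
}}

```text
time_s: 41.53
tcp_pos: [0.5894, -0.1049, 0.0209]
eef_rot: [180.0, 0.1, -91.4]
contact_force: [-0.1, 0.2, -0.8]
gripper_width: 0.0373
gripper_force: 25.0
```

Call:
{"name": "step_arm", "arguments": {
  "plan": [
    [0,0,0.004,0,30],
    [0,0,0.006,0,30],
    [0,0,0.006,0,58],
    [0,0,0.006,0,58],
    [0,0,0.006,0,58],
    [0,0,-0.02,0,58],
    [0,0,-0.12,0,58],
    [0,0,-0.28,0,58],
    [0,0,-0.44,0,58],
    [0,0,-0.6,0,58],
    [0,0,-0.72,0,58],
    [0,0,-0.72,0,58]
  ]
}}

```text
time_s: 42.53
tcp_pos: [0.593, -0.1055, 0.21]
eef_rot: [-179.3, 0.1, -91.3]
contact_force: [0.8, 0.1, 0.6]
gripper_width: 0.058
gripper_force: 0.0
```

```bash
python3 -c "
from h import *
tilt()
covers('wrist','w18',z=.027,amin=100)
im,c=pads('w18')
im,c=snap('top','t18');
H,S,V=hsv(im);m=(S>150)&(H>20)&(H<35)&(V>150)
for k in blobs(m): 
    if cv2.boundingRect(k)[0]>370: print(rect(c,k,.066))
togo([.4335,-.3145,.2],91)"
```

```text
[  8.4963  13.981  -10.8386   0.0235 -64.4663  -9.7829] [ 0.593  -0.1055  0.21  ] [-179.2927    0.1003  -91.276 ]
tilt [ 0.0124  0.0015 -0.9999] az 6.7956382134651605 deg 0.7144049946311878
wrist gold [ 588.803  -105.0302   69.3835   37.2644   88.8036] pix [282. 192.]
pad [590.5006 -29.7265  52.0328  28.2494  -1.0956] (261, 236, 40, 21) y range -0.04433653396224621 -0.015106956803783406
pad [ 588.7203 -104.35     88.0349   53.3293   88.6575] (259, 155, 44, 70) y range -0.14891736510217427 -0.059846577774474496
[ 433.4032 -313.3265   63.499    50.8299   -1.1172]
[ 880.5613 -315.2677   72.1926   55.6106   45.6214]
[ 906.7275 -638.4586  176.946    15.9612  -89.9845]
pos [ 0.5892 -0.105   0.2021] rot [-179.9307    0.1506  -91.3508] -> shift share [0.8525 0.6028 0.0054] turn share 1.4608173180897883
```

Gold sits at (588.8,-105.0) against the pad centre (588.7,-104.4), which is good. I move toward the alarm and check all placements on the way.

Call:
{"name": "step_arm", "arguments": {
  "plan": [
    [0.85,0.6,0,1.0,30],
    [0.85,0.6,0,1.0,0],
    [0.85,0.6,0,1.0,0],
    [0.85,0.6,0,1.0,0],
    [0.85,0.6,0,1.0,0],
    [0.85,0.6,0,1.0,0],
    [0.85,0.6,0,1.0,0],
    [0.85,0.6,0,1.0,0],
    [0.85,0.6,0,1.0,0],
    [0.85,0.6,0,1.0,0]
  ]
}}

```text
time_s: 43.52
tcp_pos: [0.4332, -0.3142, 0.1996]
eef_rot: [179.8, -0.0, -151.5]
contact_force: [-0.5, 0.1, -0.1]
gripper_width: 0.0011
gripper_force: 0.0
```

```bash
python3 -c "
from h import *
tilt()
im,c=snap('top','t19');H,S,V=hsv(im)
pd=(H>95)&(H<120)&(S>80);pd[:170]=0;pd[215:]=0;pd[:,:180]=0;pd[:,360:]=0
for k in blobs(pd,40): print('pad',rect(c,k,.005))
roi=np.zeros(H.shape,bool);roi[172:208,192:346]=1
for n,m in dict(gold=(S>110)&(H>17)&(H<32)&(V>120)&(im[...,2]<100),black=(V<90)&(S<90),chrome=(S<45)&(V>140)).items():
    for k in blobs(m&roi): print(n,rect(c,k,.027))
cv2.imwrite('pics/t19c.png',cv2.resize(im[130:310,185:470],None,fx=2.8,fy=2.8,interpolation=cv2.INTER_CUBIC)[:,:,::-1])
togo([.4349,-.3848,.12],91)"
```

```text
[-15.0512   8.6879 -19.0064  -0.1446 -62.4875 -46.4245] [ 0.4332 -0.3142  0.1996] [ 179.7818   -0.0436 -151.5426]
tilt [-0.0025  0.003  -1.    ] az 129.74976519202465 deg 0.22253462597281395
pad [588.5378 -98.9088  73.958   49.5982  88.8694]
pad [590.5193   1.7206  84.5021  49.607   88.8694]
pad [592.6076 107.5835  84.1199  49.6157  88.8741]
gold [586.0795 -99.403   61.7804  35.1796  88.8699]
black [590.133  106.3057  67.0637  35.1923  88.8734]
black [ 586.2943 -134.3052   99.5263   17.7504  -17.0406]
chrome [589.3594  -1.9484  69.5036  37.9026  88.8734]
pos [ 0.4336 -0.314   0.1998] rot [ 179.8004   -0.0271 -151.3048] -> shift share [ 0.1312 -0.2521  0.3183] turn share 0.46158558523557597
```

View pics/t19c.png

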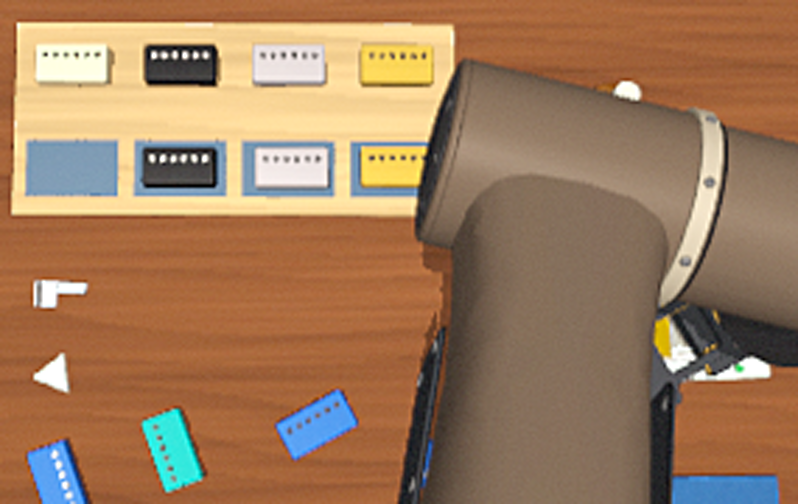

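Top view: black is centred on its pad and gold looks fine where visible. Chrome sits about 4 mm off toward -y (its margins on the pad are 13 and 4 px in the crop). I'll recentre chrome before arming.

```bash
python3 -c "
from h import *
togo([.5905,-.003,.2],178.9)"
```

```text
pos [ 0.4336 -0.314   0.1998] rot [ 179.8004   -0.0271 -151.3048] -> shift share [-1.1479  0.7898  0.0013] turn share -1.0034144147644242
```

Call:
{"name": "step_arm", "arguments": {
  "plan": [
    [-1.0,0.7,0,-1.0,30],
    [-1.0,0.7,0,-1.0,54],
    [-1.0,0.7,0,-1.0,54],
    [-1.0,0.7,0,-1.0,54],
    [-1.0,0.7,0,-1.0,54],
    [-1.0,0.7,0,-1.0,54],
    [-1.0,0.7,0,-1.0,54],
    [-1.0,0.7,0,-1.0,54],
    [-1.0,0.7,0,-1.0,54],
    [-1.0,0.7,0,-1.0,54]
  ]
}}

```text
time_s: 44.4
tcp_pos: [0.5699, -0.0389, 0.2004]
eef_rot: [179.9, 0.1, -90.9]
contact_force: [-0.6, -0.3, -0.0]
gripper_width: 0.0534
gripper_force: 0.0
```

```bash
python3 -c "
from h import *
tilt()
togo([.5905,-.003,.2],178.9)"
```

```text
[ 15.63    11.9905 -14.7331  -0.1316 -63.3562 -16.5013] [ 0.5699 -0.0389  0.2004] [179.89     0.09   -90.9305]
tilt [-0.0019  0.0016 -1.    ] az 139.76189876990148 deg 0.14211006389300232
pos [ 0.5699 -0.0389  0.2004] rot [179.89     0.09   -90.9305] -> shift share [-0.145  -0.0801  0.0015] turn share 0.002827840217022981
```

Call:
{"name": "step_arm", "arguments": {
  "plan": [
    [-0.145,-0.08,0,0.003,54],
    [-0.145,-0.08,0,0.003,54],
    [-0.145,-0.08,0,0.003,54],
    [-0.145,-0.08,0,0.003,54]
  ]
}}

```text
time_s: 44.73
tcp_pos: [0.5901, -0.0051, 0.2009]
eef_rot: [179.9, 0.1, -91.5]
contact_force: [0.1, -0.6, 0.2]
gripper_width: 0.054
gripper_force: 0.0
```

```bash
python3 -c "
from h import *
tilt()
im,c=pads('w20');H,S,V=hsv(im)
for k in blobs((S<60)&(V>100),200):
    q=rect(c,k,.027)
    if 50<q[2]<90 and 25<q[3]<50: print('grey',q,cv2.boundingRect(k))
for k in blobs((V<60)&(S<120),200):
    q=rect(c,k,.027)
    if 50<q[2]<90 and 25<q[3]<50: print('dark',q,cv2.boundingRect(k))
togo([.5915,0,.0185],178.9)"
```

```text
[ 18.3934  13.7012 -12.3934  -0.1295 -63.9443 -19.8736] [ 0.5901 -0.0051  0.2009] [179.9238   0.0961 -91.5372]
tilt [-0.0013  0.0017 -1.    ] az 126.88131972133989 deg 0.12266492367532837
pad [593.4228  71.9515  52.5344  19.5557  -1.5577] (256, 242, 41, 15) y range 0.061476200700526146 0.08243983440244029
pad [591.8846   0.1515  88.6505  53.9315  88.4498] (254, 159, 44, 71) y range -0.04466303631369283 0.04516532453108031
pad [ 589.3753 -104.7328   88.2295   54.156    88.4893] (251, 64, 49, 82) y range -0.14954298411280809 -0.059921731245184906
grey [921.2932 125.0883  64.9269  44.7102  -1.5762] (0, 285, 51, 32)
grey [262.3961 142.9063  69.7304  47.5015   1.0962] (507, 283, 53, 34)
grey [270.4709  63.578   56.3778  47.9321  -1.6465] (516, 224, 44, 38)
grey [907.8293  44.3088  50.1385  43.8428  -1.5487] (0, 224, 39, 35)
grey [689.098   -3.803   69.4931  40.1955  89.0445] (173, 168, 38, 59)
grey [590.2437  -4.1039  70.2903  38.2143  88.7488] (260, 165, 34, 60)
grey [ 839.4225 -187.3108   58.7089   45.4985   -4.1238] (0, 0, 56, 51)
dark [206.916  300.0217  75.9849  36.7777  88.7977] (534, 376, 26, 44)
pos [ 0.5901 -0.0054  0.2012] rot [179.9462   0.0986 -91.5584] -> shift share [-0.0206 -0.0058  0.7308] turn share -0.007637968734584888
```

Call:
{"name": "step_arm", "arguments": {
  "plan": [
    [-0.008,-0.002,0.16,-0.008,54],
    [-0.008,-0.002,0.32,-0.008,54],
    [-0.008,-0.002,0.48,-0.008,54],
    [-0.008,-0.002,0.62,-0.008,54],
    [-0.008,-0.002,0.7,-0.008,54],
    [-0.008,-0.002,0.728,-0.008,54],
    [-0.008,-0.002,0.728,-0.008,54],
    [-0.008,-0.002,0.728,-0.008,30],
    [-0.008,-0.002,0.728,-0.008,30],
    [-0.008,-0.002,0.728,-0.008,30],
    [-0.008,-0.002,0.728,-0.008,30],
    [-0.008,-0.002,0.728,-0.008,30]
  ]
}}

```text
time_s: 45.78
tcp_pos: [0.5923, -0.0023, 0.0214]
eef_rot: [-179.8, 0.1, -91.0]
contact_force: [-1.8, 0.3, 7.6]
gripper_width: 0.0374
gripper_force: 25.0
```

Call:
{"name": "step_arm", "arguments": {
  "plan": [
    [0,0,-0.016,0,30],
    [-0.006,-0.002,-0.02,0,30],
    [-0.012,-0.002,-0.02,0,30],
    [-0.012,-0.002,-0.02,0,30],
    [-0.012,-0.002,-0.02,0,30]
  ]
}}

```text
time_s: 46.2
tcp_pos: [0.5918, 0.0007, 0.0245]
eef_rot: [180.0, 0.1, -91.0]
contact_force: [0.1, 0.1, -0.3]
gripper_width: 0.0377
gripper_force: 25.0
```

Call:
{"name": "step_arm", "arguments": {
  "plan": [
    [0,0,0.008,0,30],
    [0,0,0.011,0,30],
    [0,0,0.011,0,30],
    [0,0,0.011,0,58],
    [0,0,0.011,0,58],
    [0,0,0.011,0,58],
    [0,0,-0.02,0,58],
    [0,0,-0.12,0,58],
    [0,0,-0.28,0,58],
    [0,0,-0.44,0,58],
    [0,0,-0.6,0,58],
    [0,0,-0.72,0,58]
  ]
}}

```text
time_s: 47.2
tcp_pos: [0.5926, 0.0, 0.2092]
eef_rot: [-179.8, 0.1, -91.0]
contact_force: [1.2, 0.2, 0.6]
gripper_width: 0.0577
gripper_force: 0.0
```

```bash
python3 -c "
from h import *
tilt()
im,c=pads('w21');H,S,V=hsv(im)
for k in blobs((S<60)&(V>100),200):
    q=rect(c,k,.027)
    if 50<q[2]<90 and 25<q[3]<50 and 580<q[0]<720: print('grey',q,cv2.boundingRect(k))
togo([.4335,-.3145,.2],91)"
```

```text
[ 18.8469  13.3891 -11.7022  -0.0644 -64.6482 -19.8441] [0.5926 0.     0.2092] [-179.7749    0.1433  -91.0244]
tilt [ 0.004   0.0024 -1.    ] az 31.447962357374703 deg 0.26686948444528696
pad [593.6141  77.1592  53.7265  27.0559  -0.931 ] (258, 237, 41, 20) y range 0.06320442241441779 0.09108522028630753
pad [591.868    0.6379  87.4007  54.4723  89.0016] (257, 155, 44, 69) y range -0.04351282227957384 0.04472921900352243
pad [ 589.3235 -105.1988   88.8763   54.2595   88.5466] (256, 60, 48, 81) y range -0.14993378977710564 -0.060500242863693085
grey [591.5067  -0.7984  71.5191  38.7687  89.055 ] (262, 162, 34, 60)
grey [690.4045  -2.9365  70.5865  40.554   88.1379] (178, 162, 36, 59)
pos [0.5953 0.0001 0.2152] rot [-179.3156    0.186   -90.9689] -> shift share [1.2695 0.6265 0.049 ] turn share 1.467148667574556
```

Chrome is now aligned with its sample. I head to the button.

Call:
{"name": "step_arm", "arguments": {
  "plan": [
    [1.0,0.5,0.03,1.0,40],
    [1.0,0.5,0.03,1.0,0],
    [1.0,0.5,0.03,1.0,0],
    [1.0,0.5,0.03,1.0,0],
    [1.0,0.5,0.03,1.0,0],
    [1.0,0.5,0.03,1.0,0],
    [1.0,0.5,0.03,1.0,0],
    [1.0,0.5,0.03,1.0,0],
    [1.0,0.5,0.03,1.0,0],
    [1.0,0.5,0.03,1.0,0]
  ]
}}

```text
time_s: 48.08
tcp_pos: [0.4618, -0.2483, 0.1972]
eef_rot: [179.9, 0.1, -151.3]
contact_force: [0.1, -0.0, 0.0]
gripper_width: 0.001
gripper_force: 0.0
```

```bash
python3 -c "
from h import *
togo([.4349,-.3848,.2],91)"
```

```text
pos [ 0.4618 -0.2483  0.1972] rot [ 179.9248    0.0901 -151.262 ] -> shift share [ 0.3569 -0.4271 -0.0125] turn share 0.4623027644572112
```

Call:
{"name": "step_arm", "arguments": {
  "plan": [
    [0.357,-0.427,0,0.462,0],
    [0.357,-0.427,0,0.462,0],
    [0.357,-0.427,0,0.462,0],
    [0.357,-0.427,0,0.462,0],
    [0.357,-0.427,0,0.462,0],
    [0.357,-0.427,0,0.462,0],
    [0.357,-0.427,0,0.462,0]
  ]
}}

```text
time_s: 48.67
tcp_pos: [0.436, -0.3836, 0.1964]
eef_rot: [179.9, 0.0, -178.6]
contact_force: [-0.3, 0.6, 0.5]
gripper_width: 0.0002
gripper_force: 0.0
```

```bash
cat > chk.py <<'E'
from h import *
im,c=snap('top',None);H,S,V=hsv(im)
roi=np.zeros(H.shape,bool);roi[172:208,192:350]=1
for n,m in dict(gold=(S>110)&(H>17)&(H<32)&(V>120)&(im[...,2]<100),black=(V<90)&(S<90),chrome=(S<45)&(V>140)).items():
    for k in blobs(m&roi): print(n,rect(c,k,.027))
m=(S>150)&(H>20)&(H<35)&(V>150);m[:,:370]=0;m[:200]=0
for k in blobs(m): print('tab',rect(c,k,.066))
for k in blobs(((H<6)|(H>172))&(S>150)&(V>80)&(np.arange(420)>200)[:,None]): print('red',rect(c,k,.058))
E
python3 chk.py; python3 -c "
from h import *
tilt(); togo([.4348,-.3846,.06],91)
im,c=snap('wrist','w22');H,S,V=hsv(im)
for k in blobs(((H<6)|(H>174))&(S>180)&(V>100),100): print('red',rect(c,k,.058),cv2.boundingRect(k))"
```

```text
gold [ 586.0269 -102.0646   67.1509   35.1798   88.8699]
black [590.1334 106.3208  67.0336  35.1923  88.8734]
chrome [590.7602   0.6801  69.5532  35.2051  88.8729]
[-22.1012  13.0099 -13.9273  -0.1317 -63.0904 -66.4011] [ 0.4362 -0.3833  0.1965] [ 179.8813    0.0216 -178.5619]
tilt [ 0.0003  0.0021 -1.    ] az 81.11938309854654 deg 0.1206046720536867
pos [ 0.4362 -0.3833  0.1965] rot [ 179.8813    0.0216 -178.5619] -> shift share [ 0.0059 -0.0062  0.546 ] turn share 0.007302568680087992
red [ 435.6737 -385.7407   27.863    26.2393    1.4354] (263, 187, 26, 27)
```

Call:
{"name": "step_arm", "arguments": {
  "plan": [
    [0.004,-0.007,0.16,0.007,0],
    [0.004,-0.007,0.32,0.007,0],
    [0.004,-0.007,0.46,0.007,0],
    [0.004,-0.007,0.53,0.007,0],
    [0.004,-0.007,0.56,0.007,0],
    [0.004,-0.007,0.572,0.007,0],
    [0.004,-0.007,0.572,0.007,0],
    [0.004,-0.007,0.572,0.007,0]
  ]
}}

```text
time_s: 49.43
tcp_pos: [0.4335, -0.3835, 0.056]
eef_rot: [179.8, -0.2, -179.0]
contact_force: [-10.7, 13.3, 24.7]
gripper_width: 0.0001
gripper_force: 12.1
```

Call:
{"name": "step_arm", "arguments": {
  "plan": [
    [0,0,0.003,0,0],
    [0,0,0.003,0,0],
    [0,0,0.003,0,0]
  ]
}}

```text
time_s: 49.68
tcp_pos: [0.4335, -0.3836, 0.0558]
eef_rot: [179.8, -0.1, -179.0]
contact_force: [-11.1, 13.7, 29.6]
gripper_width: 0.0004
gripper_force: 14.8
```

Call:
{"name": "step_arm", "arguments": {
  "plan": [
    [0,0,-0.1,0,0],
    [0,0,-0.22,0,0],
    [0,0,-0.26,0,0],
    [0,0.14,-0.26,0,20],
    [0,0.28,-0.26,0,40],
    [0,0.28,-0.26,0,40],
    [0,0.28,-0.26,0,40],
    [0,0.28,-0.26,0,40]
  ]
}}

```text
time_s: 50.35
tcp_pos: [0.4349, -0.3154, 0.1187]
eef_rot: [179.9, 0.1, -179.0]
contact_force: [-0.2, 0.0, 0.1]
gripper_width: 0.028
gripper_force: 0.0
```

```bash
python3 -c "
from h import *
tilt(); togo([.4335,-.3145,.073],91)"
```

```text
[-15.101   13.2524 -25.0415  -0.1242 -51.6235 -73.8466] [ 0.4349 -0.3154  0.1187] [ 179.9293    0.1064 -179.0247]
tilt [ 0.0018  0.0013 -1.    ] az 34.552377273713546 deg 0.12775121657444088
pos [ 0.4349 -0.3154  0.1187] rot [ 179.9293    0.1064 -179.0247] -> shift share [0.0059 0.0033 0.1829] turn share -0.00040872618786522705
```

Call:
{"name": "step_arm", "arguments": {
  "plan": [
    [0,0.003,0,0,45],
    [0,0.003,0,0,45],
    [0,0.003,0,0,45],
    [0,0.003,0.1,0,45],
    [0,0.003,0.18,0,45],
    [0,0.003,0.18,0,45],
    [0,0.003,0.18,0,0],
    [0,0.003,0.18,0,0],
    [0,0.003,0.18,0,0],
    [0,0.003,0.18,0,0],
    [0,0.003,0.18,0,0],
    [0,0.003,0.18,0,0]
  ],
  "newtons": 20
}}

```text
time_s: 51.35
tcp_pos: [0.4343, -0.315, 0.0734]
eef_rot: [179.9, 0.1, -179.2]
contact_force: [-1.0, 0.4, 3.4]
gripper_width: 0.0118
gripper_force: 20.0
```

Call:
{"name": "step_arm", "arguments": {
  "plan": [
    [0,0,0,0,0],
    [0,0,0,0,0],
    [0,0,0,0,0],
    [0,-0.06,0,0,0],
    [0,-0.12,0,0,0],
    [0,-0.18,0,0,0],
    [0,-0.24,0,0,0],
    [0,-0.28,0,0,0],
    [0,-0.287,0,0,0],
    [0,-0.287,0,0,0],
    [0,-0.287,0,0,0],
    [0,-0.287,0,0,0]
  ]
}}

```text
time_s: 52.35
tcp_pos: [0.4354, -0.3851, 0.0734]
eef_rot: [179.8, 0.1, -179.2]
contact_force: [0.5, 12.3, 11.7]
gripper_width: 0.0121
gripper_force: 20.0
```

Call:
{"name": "step_arm", "arguments": {
  "plan": [
    [0,0.004,0,0,45],
    [0,0.004,0,0,45],
    [0,0.004,0,0,45],
    [0,0.004,0,0,45],
    [0,0.004,-0.1,0,45],
    [0,0.004,-0.25,0,45],
    [0,0.004,-0.4,0,45],
    [0.1,-0.15,-0.5,0,45],
    [0.25,-0.3,-0.6,0,45],
    [0.4,-0.45,-0.6,0,45],
    [0.5,-0.6,-0.6,0,45],
    [0.6,-0.75,-0.6,0,45]
  ]
}}

```text
time_s: 53.35
tcp_pos: [0.311, -0.5428, 0.2221]
eef_rot: [180.0, 0.1, -179.2]
contact_force: [0.3, 0.1, -0.6]
gripper_width: 0.0451
gripper_force: 0.0
```

```bash
python3 chk.py; python3 -c "
from h import *
tilt()
a=cv2.imread('pics/top0.png').astype(int);b=eyes.capture('top')[:,:,::-1].astype(int)
# stray-object displacement: hue-stable compare over left part
d=(np.abs(a-b).sum(2)>120)
for k in blobs(d,25): print('diff',cv2.boundingRect(k))"
```

```text
gold [ 586.0268 -102.0761   67.1278   35.1796   88.8699]
black [590.1335 106.3284  67.0185  35.1923  88.8734]
chrome [590.7846   2.0115  66.8918  35.2051  88.8698]
tab [ 434.5834 -383.4271   63.5255   52.3      -1.1111]
[-42.9163  16.3549  -6.0601   0.0371 -67.6303 -46.4338] [ 0.307  -0.5476  0.2214] [ 179.9936   -0.0564 -179.3359]
tilt [-0.001   0.0001 -1.    ] az 174.2197104564094 deg 0.05678337151680075
diff (214, 405, 73, 15)
diff (437, 403, 16, 17)
diff (367, 403, 26, 17)
diff (304, 381, 24, 39)
diff (310, 379, 43, 41)
diff (310, 349, 73, 49)
diff (383, 343, 60, 38)
diff (452, 305, 46, 99)
diff (526, 304, 10, 15)
diff (426, 300, 38, 40)
diff (331, 287, 13, 12)
diff (345, 283, 14, 14)
diff (492, 273, 68, 147)
diff (229, 234, 29, 25)
diff (326, 230, 27, 27)
diff (270, 225, 29, 27)
diff (420, 223, 40, 44)
diff (501, 212, 22, 20)
diff (313, 182, 27, 15)
diff (275, 182, 27, 14)
diff (235, 182, 28, 15)
diff (528, 174, 32, 91)
```

```bash
python3 -c "
from plant import workorder
print(workorder.close_job())"
```

```text
the job is handed in; nothing more can be done
None
```

The job is handed in at about 53 s: alarm muted; chrome, gold and black covers (cream absent) laid on their pads; alarm armed again and the tab slid back. Gold was knocked aside and chrome sat about 3 mm off, so I reset both before arming; final camera checks showed all in place, no verdict returned.

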